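# Make up the booth's change float

### The arm

A 7-joint arm with a two-finger parallel gripper is mounted at the origin on a cart in front of the work surface, level with it; the furniture and walls round the work are solid. World frame = base frame: x ahead of the robot, y to its left, z up, the work surface at z = 0. Lengths are in m, angles in rad, forces in N, time in s.
With the tool pointing down it reaches from about 0.35 to 0.9 m from the base axis. Payload 8.1 kg.
Tool frame: the origin (TCP) lies between the finger pads; the fingertips stand manip.tip_reach ahead of it and the grasp point (between the pads) lies 8 mm behind it (manip.tip_reach is the distance from the TCP to the fingertips, in m); z points along the fingers, y is the line along which they close (so a half turn about z gives the same grasp; the last joint's range is limited). The gripper opens to 92 mm and grips with 3 to 60 N. Pads are 19 mm wide; open, the fingers measure 130 mm over their backs; the gripper's body (75 mm by 190 mm) begins 47 mm behind the grasp point.
Start: joints at [1.133, 0.434, 0.025, 1.573, -0.012, 1.134, -0.075], TCP at [0.205, -0.59, 0.238] pointing down, gripper open.
Joint ranges: [-2.62, 2.62], [-0.44, 2.09], [-1.27, 1.32], [0.08, 2.57], [-1.32, 4.46], [0.12, 2], [-2.74, 2.74]. Speed limits (rad/s): [2.22, 2.22, 3.01, 3.01, 3.14, 3.14, 3.14].

### API

Orientations are given as a unit quaternion [x, y, z, w].
In Python, from workcell import readout, grab_frame, finish_job, manip gives the robot as it stands. The module is installed in compiled form; this text tells all that it offers.
- The arm moves only by the shell command python3 -m creep 'ROWS' [OPENING]. ROWS is JSON, a list that holds one entry, the list of rows, each a list of 6 numbers: the shift along the tool's x, y, z as a fraction of full scale, then the turn, a rotation vector about the tool's x, y, z as a fraction of full scale. A call has exactly 8 rows; each row is the pose to reach, as a shift and turn from the pose commanded when the call began, along the tool's axes at that moment, turning the shorter way round; what a row does not reach only later rows make up. Full scale, the value 1, is 80 mm for a shift and 2 pi rad for a turn. A row lasts 1/8 s, in which the tool goes at most 62.5 mm and 10.7 degrees, less where a joint would pass 70% of its speed; a pose out of reach is approached as far as the arm can. A call with a number of a shift or a turn outside -1 to 1 is refused whole. A call with a gripper value outside its range is refused whole. OPENING is the opening, from 0 (shut) to 1 (fully open), set as the call begins (- or left out, the last holds). The fingers move at their own pace and stop on an object; the grip force is fixed at half the most. Time passes only in rows, so rows that repeat a pose let the fingers close, or fill a call up. It gives the time, the measured TCP pose, the force, the opening and the grip force at its end, in the units of the state.
- readout.sense(): the state, without advancing time (a new reading comes with each control period).
- grab_frame(name): name is "scene" or "top" or "wrist"; returns a dict with "color" (420x560x3 uint8, red, green, blue), "range_z" (420x560 float32, m along the optical axis (not along the pixel's ray), 0 where there is no reading), "K" (3x3 intrinsics, pixels), "k1" (the pictures are not rectified: a ray, as slopes to the right and down, at radius r is drawn at 1 + k1 r^2 times it, then the intrinsics apply), "R" (3x3) and "t" (3): a world point X has camera coordinates R X + t; the wrist camera has in their place "mount" (4x4, takes a point from camera to tool coordinates, whose origin is the TCP and whose axes are the flange's). Camera axes: x right, y down, z forward; pixel columns grow to the right and rows downward; lengths in m; the calibration is good to about 2 mm. A picture is of the moment at which its call begins: read the wrist's pose just before it.
- finish_job(): hands the job in; it is judged then, once.
The state is a dict: "clock": time; "joint_pos": joint angles; "dq": joint speeds; "joint_efforts": joint torques, N m; "tool_pos": TCP position; "eef_rot": TCP orientation; "force": force on the tool from outside, world axes, zero at the start; "moment": the same for the moment, N m; "opening": finger opening in m; "grasp_force": force on a finger pad.
Only numpy, scipy, OpenCV 4.12 (cv2) and the standard library are available. Lean on these libraries where they do the work, as an engineer would, in place of code of your own. Each camera call takes 0.05 s, during which the arm holds its last target. There are 200 camera calls.

### The job

Make up the change float for the next shift: have all the round tokens caught in the aluminium dish by turning the carousel until their bay faces the spout and tipping it over the dish, then let the carousel down level again and set the dish flat in its bay of the grey float tray, tokens in it. Stand every coin roll that is there upright in the tray hole that matches its diameter, pushed right down. The square and oblong tokens stay in the carousel, and the ticket bundle and stapler are left alone.

Things in the scene. Friction and masses are not known exactly. Their poses are not given: they have to be found in the camera images.
- under_spout (a point): Point on the desk where the dish's centre belongs while pieces slide out (15 mm either way will do), dish yaw = this frame's yaw, so the tab is away from the carousel. Frame of the carousel's fixed stand, z up: the spout points along -y. The wheel's axis is 180 mm from here along +y (pan level).
- pan (a joint): Tipping of the grey round pan with the wheel, rad, 0 to 0.8: 0 = level, resting on its rear post, where it sinks back slowly by its own weight. It grows as the bar at the back is lifted (about 4 N), the spout side dipping. The smooth pieces begin to slide at about 0.25; at 0.6 to 0.7 all those in the bay facing the spout leave.
- pan_hinge (a point): Middle of the pan's hinge axle, under the spout, 95 mm above the desk; the axle runs along this frame's x. The frame tips with the pan (parallel to the stand's at pan = 0). The chute ends 78 mm in front of it (-y), 107 mm above the desk (its side walls 123 mm) at pan = 0, about 60 mm when tipped to 0.65.
- tip_bar (a point): Middle of the round steel bar (12 mm thick, 80 mm long, parallel to the axle) at the back of the pan, for tipping it; 60 mm clear between two arms below. In the hinge's frame it is 233 mm behind (+y) and 45 mm up: 140 mm above the desk at pan = 0. About 40 mm free between bar and rim. It can turn between two fingers.
- wheel (a joint): Turn of the white wheel in the pan, rad, counter-clockwise from above, no stops: at 0 and at every multiple of 1.2566 (72 degrees) the middle of a bay faces the spout (0.15 off will do); which bay holds what changes, so look where the tokens are. Light friction holds it where it is left. Five equal bays between radial walls 3 mm thick; the pan's rim has one gap, 26 degrees to either side of the spout.
- turn_knob (a point): Middle of the black grip bar on the wheel's hub, on its axis: 56 mm long along this frame's x, 14 mm thick (y), 34 mm high (17 mm up and down from this point), 166 mm above the desk at pan = 0. The bays' walls reach 140 mm above the desk, the rim 136 mm; the wheel's floor, 95 mm in radius, is at 110 mm.
- token0: Round grey token, 24 mm in diameter, 10 mm thick, 20 g, origin at the centre of its underside; two to four of the four are there, together (stacked or side by side) in one bay of the wheel (any bay but that at the spout) at the start.
- token1: Round grey token, 24 mm in diameter, 10 mm thick, 20 g, origin at the centre of its underside; two to four of the four are there, together (stacked or side by side) in one bay of the wheel (any bay but that at the spout) at the start.
- token2: Round grey token, 24 mm in diameter, 10 mm thick, 20 g, origin at the centre of its underside; two to four of the four are there, together (stacked or side by side) in one bay of the wheel (any bay but that at the spout) at the start.
- token3: Round grey token, 24 mm in diameter, 10 mm thick, 20 g, origin at the centre of its underside; two to four of the four are there, together (stacked or side by side) in one bay of the wheel (any bay but that at the spout) at the start.
- square0: Square grey token, 22 x 22 x 12 mm, in another bay of the wheel; it stays in the carousel. Origin at the centre of its underside.
- square1: Square grey token, 22 x 22 x 12 mm, in another bay of the wheel; it stays in the carousel. Origin at the centre of its underside.
- bar0: Oblong grey token, 34 x 12 x 12 mm, in a third bay of the wheel; it stays in the carousel. Origin at the centre of its underside.
- bar1: Oblong grey token, 34 x 12 x 12 mm, in a third bay of the wheel; it stays in the carousel. Origin at the centre of its underside.
- dish: Open aluminium dish, 90 mm (x) by 120 mm (y), 32 mm high, walls and floor 4 mm, about 150 g empty; origin at the centre of its underside. An upright black grip tab stands at its -y end: 44 mm wide (x), 12 mm thick (y), centred at y = -60 mm, top 95 mm above the underside. Carry it by this tab, pinched across its thickness from above.
- dish_bay (a point): Centre of the floor (4 mm above the desk) of the dish's bay in the float tray, behind its row of holes: 111 mm (x) by 136 mm (y) inside; its ledges stand 9 mm above the desk, but the hole block (30 mm) is its wall on the -x side. The dish stands in it with its axes along this frame's, tab at -y (or turned by 180 degrees).
- float_tray: Fixed grey tray; origin on the desk, z up. In front a block (x -83 to -27 mm, y +-125 mm, 30 mm high) with four holes in a row at x = -55 mm: 27 mm wide (24 mm roll) at y = -90 mm, 32 mm (29 mm roll) at y = -30 mm, 37 mm (34 mm roll) at y = 30 mm, 42 mm (39 mm roll) at y = 90 mm; each 25 mm deep with a 2 mm chamfer.
- roll_24: Paper-wrapped coin roll, 24 mm in diameter, 70 mm long, 120 g, standing on end at the start; origin at the centre of its underside, z along its length. Two to four of the four rolls are there; neighbours may stand 15 mm apart in y.
- roll_29: Paper-wrapped coin roll, 29 mm in diameter, 70 mm long, 120 g, standing on end at the start; origin at the centre of its underside, z along its length. Two to four of the four rolls are there; neighbours may stand 15 mm apart in y.
- roll_34: Paper-wrapped coin roll, 34 mm in diameter, 70 mm long, 120 g, standing on end at the start; origin at the centre of its underside, z along its length. Two to four of the four rolls are there; neighbours may stand 15 mm apart in y.
- roll_39: Paper-wrapped coin roll, 39 mm in diameter, 70 mm long, 120 g, standing on end at the start; origin at the centre of its underside, z along its length. Two to four of the four rolls are there; neighbours may stand 15 mm apart in y.
- ticket_bundle: Banded bundle of tickets, 93 x 90 x 48 mm, at the front left; leave it alone.
- stapler: Stapler, 151 x 30 x 49 mm, at the right; leave it alone.
Things that resemble listed ones, but are neither listed nor needed, are in the scene too. What is shaped like the roll_24 but red is not meant.

How it is judged:
On the way, in this order (a step that is already met when the one before it is completed fails the run):
1. with the carousel tipped by more than 0.3 rad, a round token has slid into the dish (value of joint pan above 0.3 rad and ((x of token0 in the frame of dish between -0.047 and 0.047 m and y of token0 in the frame of dish between -0.062 and 0.062 m and z of token0 in the frame of dish between 0 and 0.05 m) or (x of token1 in the frame of dish between -0.047 and 0.047 m and y of token1 in the frame of dish between -0.062 and 0.062 m and z of token1 in the frame of dish between 0 and 0.05 m) or (x of token2 in the frame of dish between -0.047 and 0.047 m and y of token2 in the frame of dish between -0.062 and 0.062 m and z of token2 in the frame of dish between 0 and 0.05 m) or (x of token3 in the frame of dish between -0.047 and 0.047 m and y of token3 in the frame of dish between -0.062 and 0.062 m and z of token3 in the frame of dish between 0 and 0.05 m))), for 0.1 s.
2. all the round tokens lie in the dish and the carousel is level again (x of token0 in the frame of dish between -0.047 and 0.047 m and y of token0 in the frame of dish between -0.062 and 0.062 m and z of token0 in the frame of dish between 0 and 0.05 m and x of token1 in the frame of dish between -0.047 and 0.047 m and y of token1 in the frame of dish between -0.062 and 0.062 m and z of token1 in the frame of dish between 0 and 0.05 m and x of token2 in the frame of dish between -0.047 and 0.047 m and y of token2 in the frame of dish between -0.062 and 0.062 m and z of token2 in the frame of dish between 0 and 0.05 m and x of token3 in the frame of dish between -0.047 and 0.047 m and y of token3 in the frame of dish between -0.062 and 0.062 m and z of token3 in the frame of dish between 0 and 0.05 m and value of joint pan below 0.06 rad), for 0.2 s.
At the end, for the whole second after the job is handed in: Round tokens in the dish; dish flat in its tray bay (15 mm each way, 3 mm in height); every coin roll upright (0.2 rad) in its own hole (5 mm off-centre, 21 mm deep); carousel level (0.06 rad), square and oblong tokens still in it (all of step 2 and x of dish in the frame of float_tray between 0.0135 and 0.0435 m and y of dish in the frame of float_tray between -0.015 and 0.015 m and z of dish in the frame of float_tray below 0.007 m and angle between dish's own z axis and vertical below 0.05 rad and linear speed of dish below 0.02 m/s and x of roll_24 in the frame of float_tray between -0.06 and -0.05 m and y of roll_24 in the frame of float_tray between -0.095 and -0.085 m and z of each of roll_24, roll_29, roll_34, roll_39 in the frame of float_tray below 0.009 m and angle between each of roll_24, roll_29, roll_34, roll_39's own z axis and vertical below 0.2 rad and x of roll_29 in the frame of float_tray between -0.06 and -0.05 m and y of roll_29 in the frame of float_tray between -0.035 and -0.025 m and x of roll_34 in the frame of float_tray between -0.06 and -0.05 m and y of roll_34 in the frame of float_tray between 0.025 and 0.035 m and x of roll_39 in the frame of float_tray between -0.06 and -0.05 m and y of roll_39 in the frame of float_tray between 0.085 and 0.095 m and horizontal distance between each of square0, square1, bar0, bar1 and turn_knob below 0.1 m and height (world z) of each of square0, square1, bar0, bar1 above 0.1 m); the robot touches nothing.
It fails at once if the ticket bundle is moved by more than 30 mm (distance of ticket_bundle from where it was at the start of the episode above 0.03 m).
It fails at once if the stapler is moved by more than 30 mm (distance of stapler from where it was at the start of the episode above 0.03 m).
Of token1, token2, token3 only 1 to 3 are there at a start; the rules pass over those that are not, and their reading is None.
Of roll_24, roll_29, roll_34, roll_39 only 2 to 4 are there at a start; the rules pass over those that are not, and their reading is None.
At some moment in a run one of dish may be knocked a few centimetres aside while the robot is not near it.
It also fails if it takes over 210 s, if anything falls off the work surface, if the arm or the gripper's body presses on something with over 40 N, if the wrist force passes 120 N, or if a joint passes its speed limit or range.

## Working session

There is one attempt and no reset: what is moved stays moved. The work goes in short steps, Python scripts to look and compute and a shell command to move; the robot and the scene stay as the last step left them, time stands still between calls to the robot, and variables do not carry over. Pictures are saved under pics/ and viewed, at most 14 in all, crops included, and the job is handed in when it is done.

```bash
mkdir -p pics
python3 - <<'E'
from workcell import readout, grab_frame, manip
import cv2,numpy as np,pickle
s=readout.sense();print({k:np.round(v,3) for k,v in s.items()}, manip.tip_reach)
for n in("scene","top"):
    f=grab_frame(n);pickle.dump(f,open(n+".pkl","wb"))
    cv2.imwrite(f"pics/{n}0.png",cv2.resize(f["color"][:,:,::-1],(800,600),interpolation=cv2.INTER_CUBIC))
    print(n,np.round(f["K"],1).tolist(),f["k1"],np.round(f["R"],3).tolist(),np.round(f["t"],3), (-f["R"].T@f["t"]).round(3))
E
```

```text
{'clock': np.float64(0.0), 'joint_pos': array([ 1.133,  0.435,  0.025,  1.574, -0.012,  1.134, -0.075]), 'dq': array([ 0.001, -0.001, -0.   ,  0.   ,  0.   ,  0.   ,  0.001]), 'joint_efforts': array([-0.0000e+00, -6.6786e+01,  9.8400e-01, -3.1446e+01, -6.1000e-02,
        4.3000e-02,  0.0000e+00]), 'tool_pos': array([ 0.205, -0.59 ,  0.237]), 'eef_rot': array([ 0.986,  0.167, -0.   , -0.001]), 'force': array([ 0.948, -0.764, -0.189]), 'moment': array([ 0.024, -0.028,  0.014]), 'grasp_force': np.float64(0.0), 'opening': np.float64(0.092)} 0.011
scene [[432.8, 0.0, 281.2], [0.0, 432.8, 206.9], [0.0, 0.0, 1.0]] -0.1298223798090962 [[0.656, -0.755, -0.008], [-0.374, -0.315, -0.872], [0.656, 0.575, -0.489]] [-0.346  0.285  0.955] [-0.293 -0.72   0.713]
top [[400.6, 0.0, 285.0], [0.0, 400.6, 203.2], [0.0, 0.0, 1.0]] -0.08589144182506626 [[-0.024, -1.0, -0.012], [-0.997, 0.025, -0.076], [0.076, 0.01, -0.997]] [-0.027  0.534  1.159] [ 0.443 -0.052  1.195]
```

View pics/scene0.png

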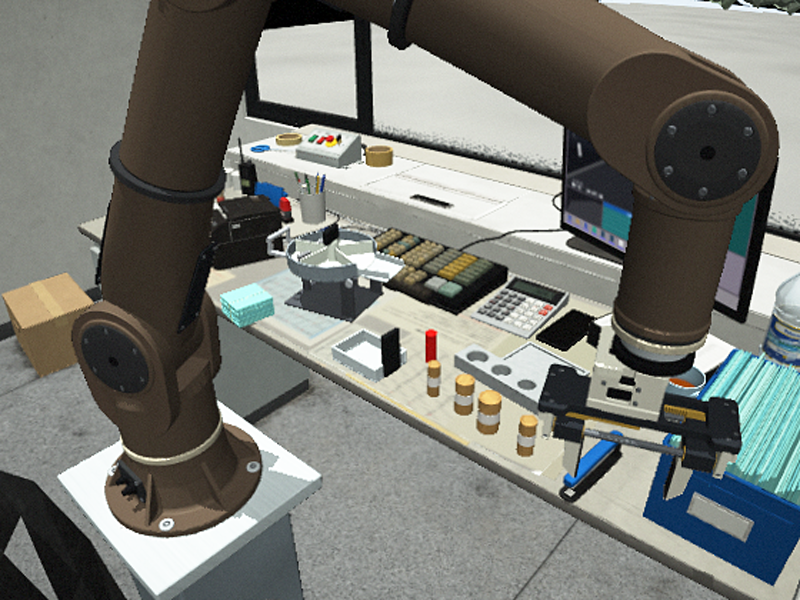

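View pics/top0.png

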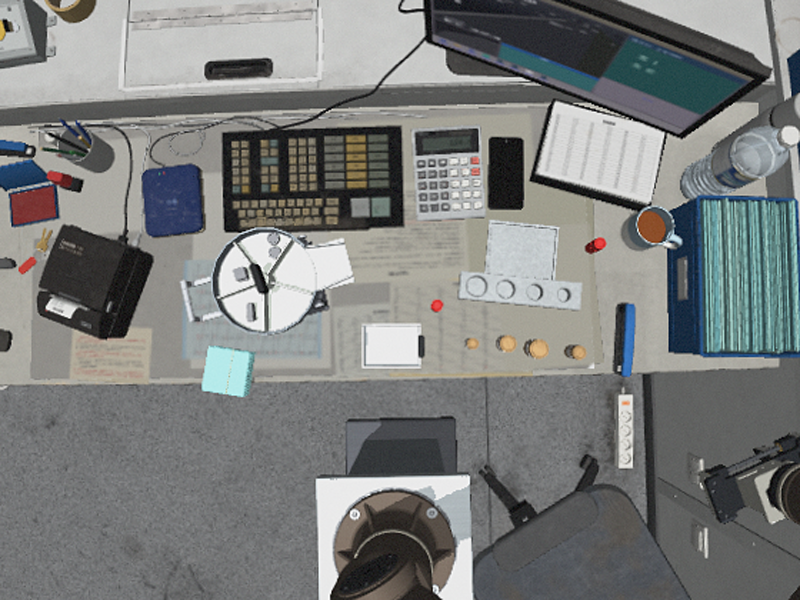

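The scene view shows the arm over the right-hand side, the carousel (335,265), the dish with its black tab (370,350), four tan/white rolls (433,378), (465,393), (488,412), (527,435), and a red look-alike (431,345).
The top view shows the wheel centre (263,280) with the spout pointing right (330,262), the bar at left (188,300), the dish (392,345) with its tab on the right, rolls at (471,343), (507,343), (537,349), (576,352), red ones at (437,306) and (597,244) that aren't meant, and tray holes at (475,285) to (565,295), big to small.

```bash
cat > lib.py <<'E'
import numpy as np,cv2
from scipy.spatial.transform import Rotation as Rot
from workcell import readout, grab_frame, manip
def slopes(f,uv):
    d=(np.atleast_2d(uv).astype(float)-[f["K"][0,2],f["K"][1,2]])/[f["K"][0,0],f["K"][1,1]]
    s=d.copy()
    for _ in range(20): s=d/(1+f["k1"]*(s**2).sum(1,keepdims=True))
    return s
def plane(f,uv,z):           # ray onto world height z
    s=slopes(f,uv); r=np.c_[s,np.ones(len(s))]@f["R"]; c=-f["R"].T@f["t"]
    return c+r*((z-c[2])/r[:,2])[:,None]
def depth(f,uv):             # ray with range
    uv=np.atleast_2d(uv).astype(int); z=f["range_z"][uv[:,1],uv[:,0]]
    return (np.c_[slopes(f,uv),np.ones(len(uv))]*z[:,None]-f["t"])@f["R"]
def tri(fs,uvs):             # rays across views
    A=0;b=0
    for f,uv in zip(fs,uvs):
        r=f["R"].T@np.r_[slopes(f,uv)[0],1]; r/=np.linalg.norm(r); c=-f["R"].T@f["t"]
        P=np.eye(3)-np.outer(r,r); A=A+P; b=b+P@c
    return np.linalg.solve(A,b)
def proj(f,X):
    p=np.atleast_2d(X)@f["R"].T+f["t"]; s=p[:,:2]/p[:,2:]; s=s*(1+f["k1"]*(s**2).sum(1,keepdims=True))
    return s*[f["K"][0,0],f["K"][1,1]]+[f["K"][0,2],f["K"][1,2]]
def cloud(f):
    h,w=f["range_z"].shape; v,u=np.mgrid[:h,:w]
    return depth(f,np.c_[u.ravel(),v.ravel()]).reshape(h,w,3)
def wrist():
    s=readout.sense(); f=grab_frame("wrist"); R=Rot.from_quat(s["eef_rot"]).as_matrix(); M=f["mount"]
    Rc=R@M[:3,:3]; tc=R@M[:3,3]+s["tool_pos"]; f["R"]=Rc.T; f["t"]=-Rc.T@tc; return f
def fwd(target,quat=None,yaw=None):   # shift in tool axes (fractions) from the measured pose; yaw change as fraction
    s=readout.sense(); R=Rot.from_quat(s["eef_rot"])
    d=R.inv().apply(np.array(target)-s["tool_pos"])/0.08
    q=R if yaw is None else Rot.from_euler("z",yaw)*Rot.from_quat([1,0,0,0])
    return np.round(d,3),np.round((R.inv()*q).as_rotvec()/(2*np.pi),4)
E
python3 - <<'E'
from lib import *; import pickle
t=pickle.load(open("top.pkl","rb")); sc=pickle.load(open("scene.pkl","rb"))
P=cloud(t); np.save("P.npy",P); col=t["color"].astype(int)
def sm(m): print(m.sum(), P[m].mean(0).round(4))
hsv=cv2.cvtColor(t["color"],cv2.COLOR_RGB2HSV)
# rolls
or_=((hsv[...,0]<25)&(hsv[...,0]>8)&(hsv[...,1]>90)&(hsv[...,2]>120)).astype(np.uint8)
n,l,st,ce=cv2.connectedComponentsWithStats(or_)
for i in range(1,n):
    if st[i,4]>25 and 300<ce[i][0]<430 and 200<ce[i][1]<270:
        m=(l==i)&(P[...,2]>.06); 
        if m.sum(): print("roll",ce[i].round(1),st[i,2:].tolist(),"eqd mm",2*np.sqrt(m.sum()/np.pi)*1.125/400.6*1000,P[m].mean(0).round(3),plane(t,ce[i],.07).round(3))
w=(P[...,1]>.1)&(P[...,1]<.5)&(P[...,0]>.4)&(P[...,0]<.8)
kn=w&(P[...,2]>.165); sm(kn); q=P[kn][:,:2]; e=np.linalg.svd(q-q.mean(0))[2][0]; print("knob dir",e, np.arctan2(e[1],e[0]))
rim=w&(P[...,2]>.125)&(P[...,2]<.15); q=P[rim][:,:2]; print("rim n",len(q),q.min(0),q.max(0))
A=np.c_[2*q,np.ones(len(q))]
k=np.abs(np.hypot(*(q-P[kn].mean(0)[:2]).T)-.1)<.025; s=np.linalg.lstsq(A[k],(q[k]**2).sum(1),rcond=None)[0]; print("rim circ",s[:2],np.sqrt(s[2]+s[0]**2+s[1]**2))
c=cv2.resize(t["color"][150:245,120:265,::-1],(800,524),interpolation=cv2.INTER_CUBIC); cv2.imwrite("pics/car.png",c)
c=cv2.resize(t["color"][145:260,240:430,::-1],(800,484),interpolation=cv2.INTER_CUBIC); cv2.imwrite("pics/tray.png",c)
E
```

```text
roll [355.3 240. ] [12, 11, 105] eqd mm 32.470672720625295 [ 0.421 -0.233  0.079] [[ 0.421 -0.235  0.07 ]]
roll [330.4 240.1] [8, 7, 47] eqd mm 21.724288707892985 [ 0.423 -0.165  0.068] [[ 0.423 -0.165  0.07 ]]
roll [376.9 243.9] [13, 13, 138] eqd mm 37.22512630652203 [ 0.408 -0.296  0.068] [[ 0.408 -0.295  0.07 ]]
roll [404.9 246.5] [9, 10, 73] eqd mm 26.88827151981698 [ 0.399 -0.37   0.084] [[ 0.399 -0.374  0.07 ]]
143 [0.5492 0.2276 0.1801]
knob dir [-0.94114314 -0.33800828] -2.7967928368957407
rim n 992 [0.45095193 0.1061749 ] [0.65160918 0.49828542]
rim circ [0.55109274 0.22775507] 0.09706095003073906
```

View pics/car.png

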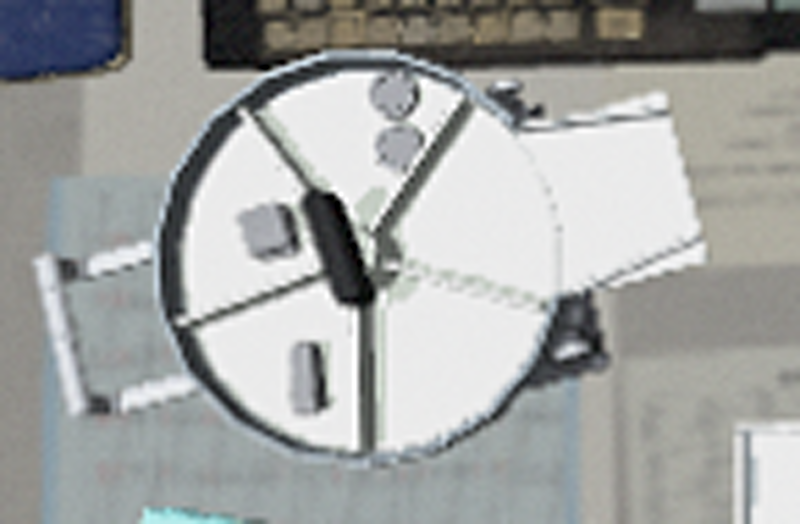

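View pics/tray.png

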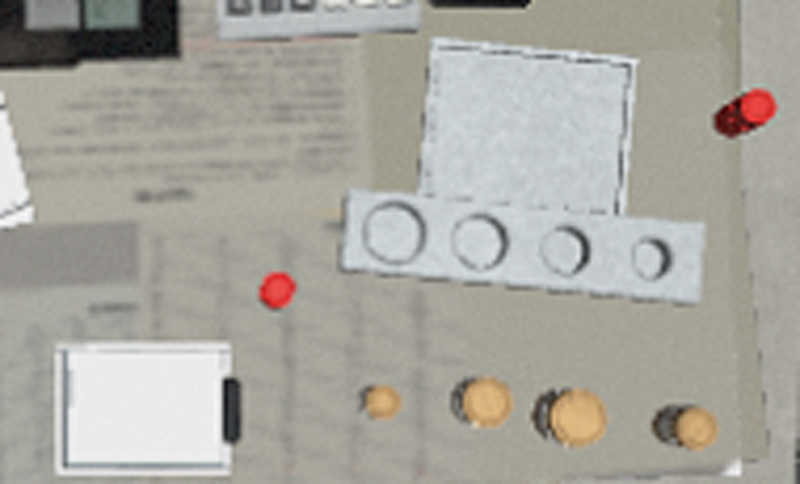

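The carousel crop shows the two round tokens at (395,95) and (400,147) in the bay just counter-clockwise of the spout bay. The square is at (268,230) and the oblong at (308,378), each in its own bay, so the tokens' bay has to go clockwise about one bay. The tray crop shows holes at (394,232), (480,242), (565,250), (652,259) and rolls at (382,401), (487,401), (577,416), (694,428). The red cylinders at (277,290) and (757,106) aren't meant: roll_24 is tan, and (382,401) is the smallest tan one.

Run:
```python
from lib import *; import pickle
t=pickle.load(open("top.pkl","rb")); sc=pickle.load(open("scene.pkl","rb")); P=np.load("P.npy")
C=lambda a:np.array(a)/5.517+[120,150]; T=lambda a:np.array(a)/4.21+[240,145]
S=lambda a:np.array(a)*.7
def yaw(a,b): d=b-a; return np.round(np.arctan2(d[1],d[0]),3), np.round(np.hypot(*d[:2]),4)
h=plane(t,T([[394,232],[480,242],[565,250],[652,259]]),.03); print("holes",h.round(4).tolist(), yaw(h[3],h[0]))
b=plane(t,C([[45,262],[78,408]]),.143); print("bar ends",b.round(4).tolist(),yaw(b[1],b[0]))
c=plane(t,C([[665,97],[705,255]]),.123); print("chute end",c.round(4).tolist(),yaw(c[1],c[0]))
d=plane(t,T([[57,343],[231,343],[231,473],[60,473]]),.032); print("dish",d.round(4).tolist(),d.mean(0),yaw(d[3],d[0]),yaw(d[2],d[1]),yaw(d[1],d[0]))
print("tab",plane(t,T([231,410]),.095))
for a,s in [((382,401),(433,364)),((487,401),(465,379)),((577,416),(488,397)),((694,428),(527,420))]: print("roll tri",tri([t,sc],[T(a),S(s)]).round(3))
print("tab tri",tri([t,sc],[T((231,410)),S((391,331))]).round(3),"knob tri",tri([t,sc],[np.array([182.5,194]),S((331,228))]).round(3))
w=(P[...,1]>.36)&(P[...,1]<.75)&(P[...,0]>.4)&(P[...,0]<.75)&(P[...,2]>.03)
for y in np.arange(.36,.75,.04):
    m=w&(abs(P[...,1]-y)<.02); print("y",round(y,2),m.sum(),P[m][:,2].max().round(3) if m.sum() else 0, (P[m][:,0].min().round(2),P[m][:,0].max().round(2)) if m.sum() else 0)
```

```text
holes [[0.5378, -0.1821, 0.03], [0.5293, -0.2416, 0.03], [0.5223, -0.3006, 0.03], [0.5145, -0.3612, 0.03]] (np.float64(1.441), np.float64(0.1806))
bar ends [[0.5496, 0.3798, 0.143], [0.4782, 0.363, 0.143]] (np.float64(0.231), np.float64(0.0734))
chute end [[0.625, 0.0772, 0.123], [0.5465, 0.0588, 0.123]] (np.float64(0.231), np.float64(0.0806))
dish [[0.4666, 0.053, 0.032], [0.4637, -0.067, 0.032], [0.3747, -0.0647, 0.032], [0.3774, 0.0526, 0.032]] [ 0.42060504 -0.00654346  0.032     ] (np.float64(0.004), np.float64(0.0893)) (np.float64(-0.026), np.float64(0.0891)) (np.float64(1.547), np.float64(0.12))
tab [[ 0.41912007 -0.06508442  0.095     ]]
roll tri [ 0.422 -0.166  0.066]
roll tri [ 0.42  -0.237  0.067]
roll tri [ 0.408 -0.296  0.066]
roll tri [ 0.398 -0.375  0.066]
tab tri [ 0.42  -0.066  0.095] knob tri [0.55  0.222 0.181]
y 0.36 184 0.149 (np.float64(0.4), np.float64(0.56))
y 0.4 13 0.149 (np.float64(0.54), np.float64(0.75))
y 0.44 4 0.03 (np.float64(0.69), np.float64(0.74))
y 0.48 19 0.135 (np.float64(0.61), np.float64(0.75))
y 0.52 1107 0.144 (np.float64(0.5), np.float64(0.74))
y 0.56 1298 0.145 (np.float64(0.45), np.float64(0.68))
y 0.6 1034 0.16 (np.float64(0.45), np.float64(0.67))
y 0.64 723 0.159 (np.float64(0.47), np.float64(0.67))
y 0.68 216 0.144 (np.float64(0.48), np.float64(0.6))
y 0.72 0 0 0
```

All the checks hold: 60 mm hole spacing, 90 × 120 mm dish, tab at 95 mm, rolls about 67 mm, knob 181 mm, and the bar and chute both at yaw 0.231. Next I go over the rolls, turning the closing axis onto world x.

```bash
python3 -m creep '[[[0.12,-0.06,0,0,0,-0.025],[0.25,-0.12,0,0,0,-0.05],[0.38,-0.19,0,0,0,-0.075],[0.5,-0.25,0,0,0,-0.1],[0.65,-0.32,0,0,0,-0.125],[0.8,-0.4,0,0,0,-0.15],[0.9,-0.45,0,0,0,-0.175],[1,-0.5,0,0,0,-0.1966]]]' 1
python3 -m creep '[[[0.2,0.2,0,0,0,0],[0.4,0.35,0,0,0,0],[0.6,0.5,0,0,0,0],[0.8,0.65,0,0,0,0],[0.95,0.8,0,0,0,0],[0.95,0.8,0,0,0,0],[0.95,0.8,0,0,0,0],[0.95,0.8,0,0,0,0]]]'
python3 - <<'E'
from lib import *; import pickle
f=wrist(); pickle.dump(f,open("w1.pkl","wb")); cv2.imwrite("pics/w1.png",f["color"][:,:,::-1])
print(f["K"].round(1).tolist(),f["k1"],f["mount"].round(3).tolist(),readout.sense()["joint_pos"].round(2))
E
```

```text
clock: 1.1
tool_pos: [0.2678, -0.5257, 0.2373]
eef_rot: [0.706, 0.709, 0.0, -0.0]
force: [-0.3, -0.2, 0.2]
opening: 0.0914
grasp_force: 0.0
clock: 2.1
tool_pos: [0.3311, -0.4511, 0.2376]
eef_rot: [0.708, 0.706, -0.0, -0.0]
force: [-0.2, 0.1, -0.5]
opening: 0.0917
grasp_force: 0.0
[[355.0, 0.0, 281.5], [0.0, 355.0, 205.5], [0.0, 0.0, 1.0]] -0.04056110287792375 [[0.001, -0.969, -0.246, 0.067], [1.0, 0.001, -0.001, -0.0], [0.001, -0.246, 0.969, -0.147], [0.0, 0.0, 0.0, 1.0]] [ 1.07  0.35 -0.31  1.72  0.12  1.09  0.73]
```

View pics/w1.png

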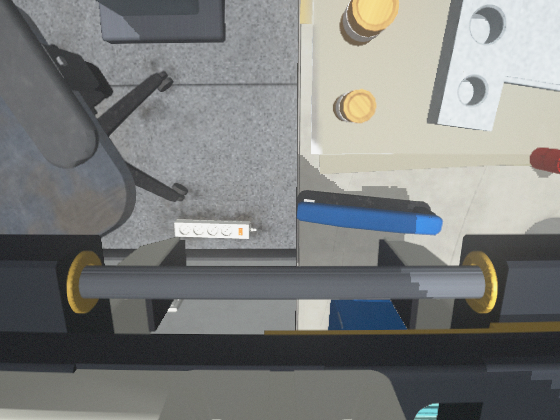

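The wrist view shows the 29 mm roll at (358,104) with the 39 mm roll above it at (372,12), the stapler at (370,215), and tray holes at (473,90) and (487,25). I'll measure by top-face height here, then move on over the first roll.

```bash
cat >> lib.py <<'E'
def rolls(f,pr=True):
    P=cloud(f); hsv=cv2.cvtColor(f["color"],cv2.COLOR_RGB2HSV)
    m=((hsv[...,0]<28)&(hsv[...,0]>8)&(hsv[...,1]>80)&(P[...,2]>.055)&(P[...,2]<.095)&(f["range_z"]>0)&(P[...,0]<.62)).astype(np.uint8)
    n,l,st,ce=cv2.connectedComponentsWithStats(m); out=[]
    for i in range(1,n):
        if st[i,4]<80: continue
        c,_=cv2.findContours((l==i).astype(np.uint8),cv2.RETR_EXTERNAL,cv2.CHAIN_APPROX_NONE)
        q=P[l==i]; z=np.median(q[:,2]); w=plane(f,c[0][:,0],z)[:,:2].astype(np.float32)
        (x,y),r=cv2.minEnclosingCircle(w); edge=st[i,0]<2 or st[i,1]<2 or st[i,0]+st[i,2]>558 or st[i,1]+st[i,3]>418
        out.append((x,y,z,2*r)); print("roll px",ce[i].round(),"xy",round(x,4),round(y,4),"z",round(float(z),4),"d",round(2*r,4),"EDGE" if edge else "")
    return out
E
python3 - <<'E'
from lib import *; import pickle
rolls(pickle.load(open("w1.pkl","rb")))
E
python3 -m creep '[[[0.2,0.2,0,0,0,0],[0.4,0.35,0,0,0,0],[0.6,0.5,0,0,0,0],[0.8,0.65,0,0,0,0],[0.95,0.8,0,0,0,0],[0.95,0.85,0,0,0,0],[0.95,0.85,0,0,0,0],[0.95,0.85,0,0,0,0]]]'
python3 - <<'E'
from lib import *; import pickle
f=wrist(); pickle.dump(f,open("w2.pkl","wb")); cv2.imwrite("pics/w2.png",f["color"][:,:,::-1])
rolls(f); print(readout.sense()["joint_pos"].round(2))
E
```

```text
roll px [372.  14.] xy 0.406 -0.2992 z 0.0686 d 0.0416 EDGE
roll px [359. 106.] xy 0.397 -0.376 z 0.0689 d 0.0295 
clock: 3.15
tool_pos: [0.3993, -0.3752, 0.2376]
eef_rot: [0.708, 0.706, -0.0, -0.0]
force: [-0.7, 0.2, -0.2]
opening: 0.092
grasp_force: 0.0
roll px [306.  26.] xy 0.4188 -0.2373 z 0.0689 d 0.036 
roll px [291. 101.] xy 0.4071 -0.2965 z 0.0688 d 0.0387 
roll px [281. 191.] xy 0.3978 -0.3754 z 0.0689 d 0.03 
[ 0.92  0.34 -0.35  1.74  0.13  1.09  0.53]
```

View pics/w2.png

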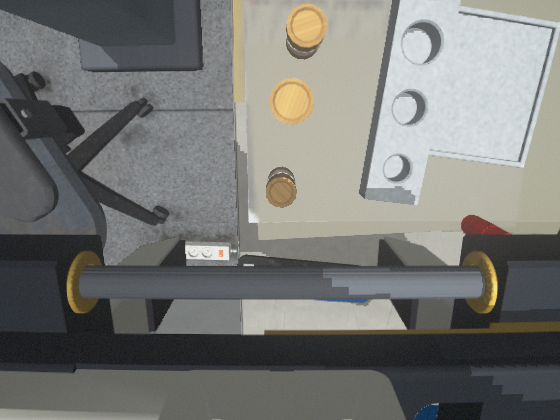

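This view shows the 29 mm roll at (281,191), the 39 mm at (291,101), the 34 mm at (306,26), and holes at (397,167), (408,107), (421,43). Next I measure the hole mouths by range and take the 29 mm roll.

```bash
cat >> lib.py <<'E'
def holes(f,guess,rmax=.03):
    P=cloud(f); out=[]
    Q=plane(f,np.indices(P.shape[:2])[::-1].reshape(2,-1).T,.03).reshape(P.shape)
    for g in guess:
        m=((np.hypot(Q[...,0]-g[0],Q[...,1]-g[1])<rmax)&(P[...,2]<.0265)&(f["range_z"]>0)).astype(np.uint8)
        n,l,st,ce=cv2.connectedComponentsWithStats(m)
        if n<2: print("none",g); continue
        i=1+np.argmax(st[1:,4]); c,_=cv2.findContours((l==i).astype(np.uint8),cv2.RETR_EXTERNAL,cv2.CHAIN_APPROX_NONE)
        (x,y),r=cv2.minEnclosingCircle(Q[c[0][:,0,1],c[0][:,0,0],:2].astype(np.float32)); print("hole",round(x,4),round(y,4),"d",round(2*r,4), "top z",np.median(P[(np.hypot(Q[...,0]-g[0],Q[...,1]-g[1])<rmax)&(P[...,2]>.0265)][:,2]).round(4)); out.append((x,y))
    return out
E
python3 - <<'E'
from lib import *; import pickle
f=pickle.load(open("w2.pkl","rb")); G=[(.5293,-.2416),(.5223,-.3006),(.5145,-.3612)]
print(plane(f,[(421,43),(408,107),(397,167)],.03).round(4).tolist()); holes(f,G)
print(fwd((.3978,-.3754,.05)))
E
```

```text
[[0.5293, -0.2419, 0.03], [0.5214, -0.3002, 0.03], [0.515, -0.3588, 0.03]]
hole 0.5293 -0.2417 d 0.0372 top z 0.0303
hole 0.522 -0.3008 d 0.0323 top z 0.0302
hole 0.5144 -0.3596 d 0.0263 top z 0.0301
(array([-0.004, -0.018,  2.346]), array([0., 0., 0.]))
```

```bash
python3 -m creep '[[[0,-0.02,0.3,0,0,0],[0,-0.02,0.6,0,0,0],[0,-0.02,0.9,0,0,0],[0,-0.02,1,0,0,0],[0,-0.02,1,0,0,0],[0,-0.02,1,0,0,0],[0,-0.02,1,0,0,0],[0,-0.02,1,0,0,0]]]' 0.75 | head -2
python3 -m creep '[[[0,0,0.3,0,0,0],[0,0,0.6,0,0,0],[0,0,0.9,0,0,0],[0,0,1,0,0,0],[0,0,1,0,0,0],[0,0,1,0,0,0],[0,0,1,0,0,0],[0,0,1,0,0,0]]]' | head -2
python3 -m creep '[[[0,0,0.2,0,0,0],[0,0,0.4,0,0,0],[0,0,0.43,0,0,0],[0,0,0.43,0,0,0],[0,0,0.43,0,0,0],[0,0,0.43,0,0,0],[0,0,0.43,0,0,0],[0,0,0.43,0,0,0]]]' | head -2
python3 -m creep '[[[0,0,0,0,0,0],[0,0,0,0,0,0],[0,0,0,0,0,0],[0,0,0,0,0,0],[0,0,-0.1,0,0,0],[0,0,-0.35,0,0,0],[0,0,-0.6,0,0,0],[0,0,-0.75,0,0,0]]]' 0
```

```text
clock: 4.2
tool_pos: [0.3985, -0.3745, 0.1582]
clock: 5.2
tool_pos: [0.3985, -0.3746, 0.0782]
clock: 6.2
tool_pos: [0.3983, -0.3744, 0.0435]
clock: 7.2
tool_pos: [0.3986, -0.3746, 0.1046]
eef_rot: [0.707, 0.707, 0.0, 0.001]
force: [0.1, -0.0, -1.8]
opening: 0.0284
grasp_force: 30.0
```

```bash
python3 -m creep '[[[0.1,0.2,0,0,0,0],[0.2,0.4,0,0,0,0],[0.3,0.6,0,0,0,0],[0.4,0.8,0,0,0,0],[0.5,1,0,0,0,0],[0.6,1,0,0,0,0],[0.6,1,0,0,0,0],[0.6,1,0,0,0,0]]]' | head -2
python3 -m creep '[[[0.1,0.2,0,0,0,0],[0.2,0.4,0,0,0,0],[0.3,0.54,0,0,0,0],[0.332,0.543,0,0,0,0],[0.332,0.543,0,0,0,0],[0.332,0.543,0.1,0,0,0],[0.332,0.543,0.2,0,0,0],[0.332,0.543,0.3,0,0,0]]]'
python3 - <<'E'
from lib import *
print(fwd((.522,-.300,.0485)))
E
```

```text
clock: 8.2
tool_pos: [0.4775, -0.327, 0.1033]
clock: 9.2
tool_pos: [0.5213, -0.3001, 0.0785]
eef_rot: [0.708, 0.707, -0.0, -0.0]
force: [0.1, -0.4, -0.9]
opening: 0.0282
grasp_force: 30.0
(array([0.002, 0.009, 0.375]), array([0., 0., 0.]))
```

```bash
python3 -m creep '[[[0,0.008,0.08,0,0,0],[0,0.008,0.16,0,0,0],[0,0.008,0.23,0,0,0],[0,0.008,0.3,0,0,0],[0,0.008,0.36,0,0,0],[0,0.008,0.39,0,0,0],[0,0.008,0.39,0,0,0],[0,0.008,0.39,0,0,0]]]'
```

```text
clock: 10.2
tool_pos: [0.5226, -0.2999, 0.0503]
eef_rot: [0.707, 0.707, -0.0, 0.001]
force: [-6.6, 4.3, 23.9]
opening: 0.0287
grasp_force: 30.0
```

```bash
python3 -m creep '[[[0,0,0,0,0,0],[0,0,0,0,0,0],[0,0,0,0,0,0],[0,0,-0.1,0,0,0],[0,0,-0.35,0,0,0],[0,0,-0.6,0,0,0],[0,0,-0.85,0,0,0],[0,0,-1,0,0,0]]]' 0.75
python3 -m creep '[[[0.1,-0.2,-0.2,0,0,0],[0.2,-0.4,-0.3,0,0,0],[0.3,-0.6,-0.3,0,0,0],[0.4,-0.8,-0.3,0,0,0],[0.5,-1,-0.3,0,0,0],[0.6,-1,-0.3,0,0,0],[0.7,-1,-0.3,0,0,0],[0.7,-1,-0.3,0,0,0]]]'
python3 - <<'E'
from lib import *; import pickle
f=wrist(); pickle.dump(f,open("w3.pkl","wb")); rolls(f); holes(f,[(.537,-.182),(.5293,-.2417),(.5145,-.36)]); print(fwd((.4188,-.2373,.043)))
E
```

```text
clock: 11.2
tool_pos: [0.5228, -0.3001, 0.1295]
eef_rot: [0.707, 0.707, 0.0, 0.001]
force: [0.0, -0.3, 0.4]
opening: 0.0685
grasp_force: 0.0
clock: 12.2
tool_pos: [0.4432, -0.243, 0.1522]
eef_rot: [0.707, 0.707, 0.0, 0.0]
force: [0.0, -0.1, 0.1]
opening: 0.0686
grasp_force: 0.0
roll px [248. 100.] xy 0.4214 -0.167 z 0.0692 d 0.024 
roll px [247. 206.] xy 0.4202 -0.235 z 0.0688 d 0.0363 
roll px [234. 262.] xy 0.4074 -0.2793 z 0.0619 d 0.0241 
roll px [233. 305.] xy 0.4075 -0.3053 z 0.0691 d 0.0327 
hole 0.537 -0.1816 d 0.0419 top z 0.0302
hole 0.53 -0.2408 d 0.0368 top z 0.0301
hole 0.5135 -0.3551 d 0.0211 top z 0.2402
(array([ 0.078, -0.304,  1.364]), array([0., 0., 0.]))
```

```bash
python3 -m creep '[[[0.05,-0.15,0.1,0,0,0],[0.085,-0.296,0.2,0,0,0],[0.085,-0.296,0.4,0,0,0],[0.085,-0.296,0.6,0,0,0],[0.085,-0.296,0.8,0,0,0],[0.085,-0.296,0.95,0,0,0],[0.085,-0.296,1,0,0,0],[0.085,-0.296,1,0,0,0]]]' | head -2
python3 -m creep '[[[0,0,0.2,0,0,0],[0,0,0.35,0,0,0],[0,0,0.365,0,0,0],[0,0,0.365,0,0,0],[0,0,0.365,0,0,0],[0,0,0.365,0,0,0],[0,0,0.365,0,0,0],[0,0,0.365,0,0,0]]]' | head -2
python3 -m creep '[[[0,0,0,0,0,0],[0,0,0,0,0,0],[0,0,0,0,0,0],[0,0,0,0,0,0],[0,0,-0.1,0,0,0],[0,0,-0.3,0,0,0],[0,0,-0.5,0,0,0],[0,0,-0.6,0,0,0]]]' 0
python3 - <<'E'
from lib import *
print(fwd((.5296,-.2412,.048)))
E
```

```text
clock: 13.25
tool_pos: [0.4186, -0.237, 0.072]
clock: 14.25
tool_pos: [0.4188, -0.237, 0.043]
clock: 15.25
tool_pos: [0.4191, -0.2372, 0.092]
eef_rot: [0.707, 0.707, 0.0, 0.001]
force: [0.1, 0.4, -0.7]
opening: 0.0337
grasp_force: 30.0
(array([-0.049,  1.381,  0.551]), array([0., 0., 0.]))
```

```bash
python3 -m creep '[[[0,0.2,-0.05,0,0,0],[0,0.4,-0.05,0,0,0],[0,0.6,-0.05,0,0,0],[0,0.8,-0.05,0,0,0],[0,1,-0.05,0,0,0],[0,1,-0.05,0,0,0],[0,1,-0.05,0,0,0],[0,1,-0.05,0,0,0]]]' | head -2
python3 -m creep '[[[-0.06,0.15,0,0,0,0],[-0.06,0.3,0,0,0,0],[-0.06,0.38,0,0,0,0],[-0.06,0.38,0,0,0,0],[-0.06,0.38,0.1,0,0,0],[-0.06,0.38,0.2,0,0,0],[-0.06,0.38,0.3,0,0,0],[-0.06,0.38,0.3,0,0,0]]]' | head -5
python3 - <<'E'
from lib import *
print(fwd((.5296,-.242,.048)))
E
```

```text
clock: 16.25
tool_pos: [0.498, -0.2373, 0.0949]
clock: 17.25
tool_pos: [0.5295, -0.242, 0.0703]
eef_rot: [0.707, 0.707, 0.0, 0.0]
force: [2.5, 0.1, -1.8]
opening: 0.0337
(array([-0.   ,  0.001,  0.279]), array([0., 0., 0.]))
```

```bash
python3 -m creep '[[[0,0,0.08,0,0,0],[0,0,0.16,0,0,0],[0,0,0.23,0,0,0],[0,0,0.29,0,0,0],[0,0,0.3,0,0,0],[0,0,0.3,0,0,0],[0,0,0.3,0,0,0],[0,0,0.3,0,0,0]]]'
```

```text
clock: 18.25
tool_pos: [0.5295, -0.242, 0.0476]
eef_rot: [0.707, 0.707, 0.0, 0.0]
force: [0.3, 1.0, 10.0]
opening: 0.0335
grasp_force: 30.0
```

```bash
python3 -m creep '[[[0,0,0,0,0,0],[0,0,0,0,0,0],[0,0,0,0,0,0],[0,0,-0.1,0,0,0],[0,0,-0.35,0,0,0],[0,0,-0.6,0,0,0],[0,0,-0.85,0,0,0],[0,0,-1,0,0,0]]]' 0.8 | head -2
python3 -m creep '[[[0,-0.2,0,0,0,0],[-0.1,-0.4,0,0,0,0],[-0.2,-0.6,0,0,0,0],[-0.3,-0.8,0,0,0,0],[-0.4,-1,0,0,0,0],[-0.5,-1,0,0,0,0],[-0.6,-1,0,0,0,0],[-0.68,-1,0,0,0,0]]]' | head -2
python3 - <<'E'
from lib import *; import pickle
f=wrist(); pickle.dump(f,open("w4.pkl","wb")); rolls(f);  print(fwd((.4071,-.2965,.043)))
E
python3 -m creep '[[[0,-0.2,0,0,0,0],[0,-0.4,0,0,0,0],[0,-0.53,0.1,0,0,0],[0,-0.53,0.3,0,0,0],[0,-0.53,0.5,0,0,0],[0,-0.53,0.7,0,0,0],[0,-0.53,0.9,0,0,0],[0,-0.53,1,0,0,0]]]'
python3 - <<'E'
from lib import *
print(fwd((.4071,-.2965,.043)))
E
```

```text
clock: 19.25
tool_pos: [0.5296, -0.242, 0.1283]
clock: 20.25
tool_pos: [0.4498, -0.2968, 0.127]
roll px [230.   7.] xy 0.4219 -0.1712 z 0.0694 d 0.0229 EDGE
roll px [423. 136.] xy 0.5286 -0.241 z 0.0738 d 0.0339 
roll px [214. 224.] xy 0.4083 -0.2951 z 0.0687 d 0.042 
roll px [405. 234.] xy 0.5214 -0.302 z 0.0739 d 0.0292 
(array([ 0.014, -0.532,  1.048]), array([0., 0., 0.]))
clock: 21.3
tool_pos: [0.4064, -0.2958, 0.0455]
eef_rot: [0.707, 0.707, -0.0, -0.001]
force: [-0.4, 0.3, -0.3]
opening: 0.0733
grasp_force: 0.0
(array([-0.009,  0.008,  0.031]), array([0., 0., 0.]))
```

```bash
python3 -m creep '[[[0,0,0.03,0,0,0],[0,0,0.03,0,0,0],[0,0,0.03,0,0,0],[0,0,0.03,0,0,0],[0,0,-0.1,0,0,0],[0,0,-0.3,0,0,0],[0,0,-0.5,0,0,0],[0,0,-0.6,0,0,0]]]' 0 
python3 -m creep '[[[0.1,0.2,-0.05,0,0,0],[0.2,0.4,-0.05,0,0,0],[0.35,0.6,-0.1,0,0,0],[0.5,0.8,-0.6,0,0,0],[0.65,1,-0.6,0,0,0],[0.8,1,-0.6,0,0,0],[1,1,-0.6,0,0,0],[1,1,-0.6,0,0,0]]]' | head -2
python3 - <<'E'
from lib import *
print(fwd((.537,-.182,.048)))
E
```

```text
clock: 22.3
tool_pos: [0.4073, -0.2966, 0.0966]
eef_rot: [0.707, 0.707, 0.0, 0.001]
force: [0.0, -0.8, -1.9]
opening: 0.0384
grasp_force: 30.0
clock: 23.3
tool_pos: [0.4859, -0.2145, 0.1422]
(array([0.404, 0.642, 1.176]), array([0., 0., 0.]))
```

```bash
python3 -m creep '[[[0.15,0.2,0,0,0,0],[0.3,0.4,0,0,0,0],[0.4,0.6,0,0,0,0],[0.4,0.642,0.2,0,0,0],[0.4,0.642,0.4,0,0,0],[0.4,0.642,0.6,0,0,0],[0.4,0.642,0.8,0,0,0],[0.4,0.642,0.88,0,0,0]]]'
python3 -m creep '[[[0,0,0.05,0,0,0],[0,0,0.12,0,0,0],[0,0,0.19,0,0,0],[0,0,0.26,0,0,0],[0,0,0.31,0,0,0],[0,0,0.31,0,0,0],[0,0,0.31,0,0,0],[0,0,0.31,0,0,0]]]'
python3 - <<'E'
from lib import *
print(fwd((.537,-.182,.048)))
E
```

```text
clock: 24.3
tool_pos: [0.5383, -0.1837, 0.0728]
eef_rot: [0.707, 0.707, 0.0, -0.0]
force: [-7.6, 7.8, 31.7]
opening: 0.0381
grasp_force: 30.1
clock: 25.3
tool_pos: [0.5386, -0.1814, 0.0471]
eef_rot: [0.707, 0.708, 0.001, -0.001]
force: [1.7, 7.1, -3.2]
opening: 0.0384
grasp_force: 30.0
(array([-0.007, -0.02 , -0.011]), array([0., 0., 0.]))
```

```bash
python3 -m creep '[[[0,0,0,0,0,0],[0,0,0,0,0,0],[0,0,0,0,0,0],[0,0,-0.1,0,0,0],[0,0,-0.35,0,0,0],[0,0,-0.6,0,0,0],[0,0,-0.85,0,0,0],[0,0,-1,0,0,0]]]' 0.8 | head -2
python3 -m creep '[[[0,-0.2,0,0,0,0],[0.1,-0.4,0,0,0,0],[0.18,-0.6,0,0,0,0],[0.18,-0.8,0,0,0,0],[0.18,-1,0,0,0,0],[0.18,-1,0,0,0,0],[0.18,-1,0,0,0,0],[0.18,-1,0,0,0,0]]]' | head -2
python3 - <<'E'
from lib import *; import pickle
f=wrist(); pickle.dump(f,open("w5.pkl","wb")); rolls(f);  print(fwd((.4220,-.1665,.043)))
P=cloud(f);m=(P[...,2]>.08)&(P[...,2]<.11)&(abs(P[...,0]-.42)<.08)&(abs(P[...,1]+.03)<.12);print(m.sum(),P[m].mean(0) if m.sum() else 0)
E
```

```text
clock: 26.3
tool_pos: [0.5387, -0.1845, 0.1292]
clock: 27.3
tool_pos: [0.4589, -0.1699, 0.1278]
roll px [221. 222.] xy 0.4217 -0.1663 z 0.0691 d 0.0237 
roll px [413. 237.] xy 0.5371 -0.1785 z 0.0736 d 0.0343 
roll px [368. 319.] xy 0.5176 -0.2309 z 0.0697 d 0.0222 
(array([ 0.041, -0.461,  1.059]), array([0., 0., 0.]))
2805 [ 0.42035891 -0.06544571  0.09381648]
```

```bash
python3 -m creep '[[[0.02,-0.2,0,0,0,0],[0.044,-0.4,0,0,0,0],[0.044,-0.464,0.1,0,0,0],[0.044,-0.464,0.3,0,0,0],[0.044,-0.464,0.5,0,0,0],[0.044,-0.464,0.7,0,0,0],[0.044,-0.464,0.9,0,0,0],[0.044,-0.464,1,0,0,0]]]' | head -2
python3 -m creep '[[[0,0,0.05,0,0,0],[0,0,0.05,0,0,0],[0,0,0.05,0,0,0],[0,0,0.05,0,0,0],[0,0,0.05,0,0,0],[0,0,-0.2,0,0,0],[0,0,-0.5,0,0,0],[0,0,-0.8,0,0,0]]]' 0 
python3 -m creep '[[[0,0.1,-0.3,0,0,0],[-0.1,0.2,-0.6,0,0,0],[-0.3,0.4,-0.7,0,0,0],[-0.5,0.6,-0.7,0,0,0],[-0.7,0.7,-0.7,0,0,0],[-0.9,0.8,-0.7,0,0,0],[-1,0.8,-0.7,0,0,0],[-1,0.8,-0.7,0,0,0]]]' | head -2
python3 - <<'E'
from lib import *
print(fwd((.5143,-.36,.048)))
E
```

```text
clock: 28.35
tool_pos: [0.4204, -0.1662, 0.0468]
clock: 29.35
tool_pos: [0.4208, -0.1662, 0.1124]
eef_rot: [0.707, 0.707, -0.0, -0.0]
force: [0.2, -0.3, -0.8]
opening: 0.0233
grasp_force: 30.0
clock: 30.35
tool_pos: [0.4844, -0.2468, 0.1674]
(array([-1.414,  0.378,  1.492]), array([0., 0., 0.]))
```

```bash
python3 -m creep '[[[-0.15,0.1,0,0,0,0],[-0.3,0.2,0,0,0,0],[-0.5,0.3,0,0,0,0],[-0.7,0.378,0,0,0,0],[-0.9,0.378,0,0,0,0],[-1,0.378,0,0,0,0],[-1,0.378,0,0,0,0],[-1,0.378,0,0,0,0]]]' | head -2
python3 -m creep '[[[-0.2,0,0,0,0,0],[-0.4,0,0,0,0,0],[-0.414,0,0.2,0,0,0],[-0.414,0,0.4,0,0,0],[-0.414,0,0.6,0,0,0],[-0.414,0,0.8,0,0,0],[-0.414,0,0.95,0,0,0],[-0.414,0,0.95,0,0,0]]]' | head -4
python3 - <<'E'
from lib import *
print(fwd((.5143,-.3602,.048)))
E
```

```text
clock: 31.35
tool_pos: [0.5152, -0.3257, 0.1678]
clock: 32.35
tool_pos: [0.5146, -0.3591, 0.0906]
eef_rot: [0.707, 0.707, -0.0, -0.001]
force: [-0.6, -0.3, -1.5]
(array([-0.015, -0.003,  0.532]), array([0., 0., 0.]))
```

```bash
python3 -m creep '[[[-0.014,-0.003,0.07,0,0,0],[-0.014,-0.003,0.14,0,0,0],[-0.014,-0.003,0.21,0,0,0],[-0.014,-0.003,0.28,0,0,0],[-0.014,-0.003,0.35,0,0,0],[-0.014,-0.003,0.42,0,0,0],[-0.014,-0.003,0.49,0,0,0],[-0.014,-0.003,0.55,0,0,0]]]'
```

```text
clock: 33.35
tool_pos: [0.5155, -0.3623, 0.0516]
eef_rot: [0.708, 0.707, -0.001, 0.002]
force: [-13.2, 3.8, 45.7]
opening: 0.0232
grasp_force: 30.2
```

Run:
```python
from lib import *; import pickle
f=wrist(); P=cloud(f); pickle.dump(f,open("w6.pkl","wb"))
m=(np.hypot(P[...,0]-.515,P[...,1]+.361)<.016)&(P[...,2]>.03)&(P[...,2]<.12)
v,u=np.where(m); print(m.sum(), u.mean() if m.sum() else 0, v.mean() if m.sum() else 0)
if m.sum(): print(np.percentile(P[m][:,2],[50,75,90,97]).round(4))
```

```text
3883 280.82204481071335 277.73319598248776
[0.07   0.0758 0.0887 0.1011]
```

Run:
```python
from lib import *; import pickle
f=pickle.load(open("w6.pkl","rb")); P=cloud(f)
for v in range(190,330,6): print(v,P[v,281].round(3),f["color"][v,281])
```

```text
190 [ 0.515 -0.331  0.03 ] [216 221 223]
196 [ 0.515 -0.334  0.03 ] [208 215 216]
202 [ 0.515 -0.337  0.031] [204 212 213]
208 [ 0.515 -0.34   0.031] [142 149 151]
214 [ 0.515 -0.343  0.03 ] [142 149 151]
220 [ 0.515 -0.346  0.03 ] [119 124 125]
226 [ 0.515 -0.35   0.027] [95 89 77]
232 [ 0.515 -0.349  0.039] [108 108 106]
238 [ 0.515 -0.35   0.047] [109 110 110]
244 [ 0.515 -0.35   0.052] [88 78 63]
250 [ 0.515 -0.35   0.06 ] [89 78 62]
256 [ 0.515 -0.35   0.067] [86 77 60]
262 [ 0.515 -0.351  0.071] [83 73 55]
268 [ 0.515 -0.331  0.121] [73 76 79]
274 [ 0.515 -0.331  0.122] [90 93 98]
280 [ 0.515 -0.332  0.124] [121 127 131]
286 [ 0.515 -0.333  0.125] [127 132 140]
292 [ 0.515 -0.335  0.124] [126 134 142]
298 [ 0.515 -0.337  0.124] [86 86 84]
304 [ 0.515 -0.367  0.074] [151 122  80]
310 [ 0.515 -0.37   0.074] [129 106  71]
316 [ 0.515 -0.372  0.075] [140 114  76]
322 [ 0.515 -0.422  0.002] [176 174 159]
328 [ 0.515 -0.427  0.   ] [172 169 152]
```

```bash
python3 -m creep '[[[0,0,0,0,0,0],[0,0,0,0,0,0],[0,0,0,0,0,0],[0,0,-0.15,0,0,0],[0,0,-0.4,0,0,0],[0,0,-0.65,0,0,0],[0,0,-0.9,0,0,0],[0,0,-1,0,0,0]]]' 0.6 | head -2
python3 -m creep '[[[0.1,-0.1,-0.2,0,0,-0.025],[0.2,-0.2,-0.4,0,0,-0.054],[0.35,-0.35,-0.6,0,0,-0.083],[0.5,-0.5,-0.8,0,0,-0.112],[0.65,-0.65,-0.9,0,0,-0.141],[0.8,-0.8,-1,0,0,-0.17],[0.95,-0.95,-1,0,0,-0.199],[1,-1,-1,0,0,-0.228]]]' | head -3
python3 - <<'E'
from lib import *
print(fwd((.42,-.12,.2),yaw=np.pi-.02),readout.sense()["joint_pos"].round(2))
E
```

```text
clock: 34.4
tool_pos: [0.5157, -0.3609, 0.1295]
clock: 35.4
tool_pos: [0.4342, -0.2798, 0.2078]
eef_rot: [0.066, 0.998, -0.0, -0.0]
(array([0.439, 1.957, 0.097]), array([-0.    , -0.0001, -0.0179])) [ 1.02  0.38 -0.73  1.83  0.29  1.04  1.62]
```

```bash
python3 -m creep '[[[0.1,0.15,0,0,0,-0.005],[0.2,0.3,0,0,0,-0.01],[0.2,0.5,0,0,0,-0.0179],[0.2,0.7,0,0,0,-0.0179],[0.2,0.9,0,0,0,-0.0179],[0.2,1,0,0,0,-0.0179],[0.2,1,0,0,0,-0.0179],[0.2,1,0,0,0,-0.0179]]]' | head -3
cat >> lib.py <<'E'
def dish(f,g=None):   # tab top face and rim in the range picture
    P=cloud(f); ok=f["range_z"]>0; dark=f["color"].max(2)<90
    m=ok&dark&(P[...,2]>.085)&(P[...,2]<.102)&(np.hypot(P[...,0]-g[0],P[...,1]-g[1])<.06)
    n,l,st,ce=cv2.connectedComponentsWithStats(m.astype(np.uint8)); i=1+np.argmax(st[1:,4]); q=P[l==i][:,:2].astype(np.float32)
    (c,s,a)=cv2.minAreaRect(q); b=cv2.boxPoints((c,s,a)); e=max((b[1]-b[0],b[2]-b[1]),key=np.linalg.norm); y=np.arctan2(e[1],e[0]); y=(y+np.pi/2)%np.pi-np.pi/2
    print("tab",np.round(c,4),"size",np.round(s,4),"yaw",round(float(y),3),"z",P[l==i][:,2].max().round(4),"px",ce[i].round()); return c,y
E
python3 - <<'E'
from lib import *; import pickle
f=wrist(); pickle.dump(f,open("w7.pkl","wb")); c,y=dish(f,(.42,-.065)); print(fwd((c[0],c[1],.077),yaw=np.pi+y))
E
```

```text
clock: 36.4
tool_pos: [0.4302, -0.1996, 0.2077]
eef_rot: [0.014, 1.0, -0.0, -0.0]
tab [ 0.4251 -0.0695] size [0.0334 0.0094] yaw 0.308 z 0.097 px [450. 198.]
(array([0.108, 1.626, 1.633]), array([-0.    , -0.    , -0.0534]))
```

Run:
```python
from lib import *; import pickle
f=pickle.load(open("w7.pkl","rb")); cv2.imwrite("pics/w7.png",f["color"][:,:,::-1])
```

```text
(no output)
```

View pics/w7.png

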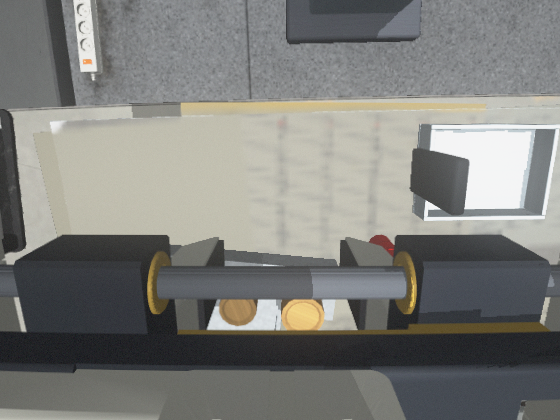

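The dish is still where it was, tab at (440,180); the mask had caught the tab's side face. I go on with the two agreeing tab measurements, (0.420, -0.0655).

```bash
python3 -m creep '[[[0.05,0.2,0,0,0,0],[0.1,0.4,0,0,0,0],[0.17,0.6,0,0,0,0],[0.17,0.8,0,0,0,0],[0.17,1,0,0,0,0],[0.17,1,0,0,0,0],[0.17,1,0,0,0,0],[0.17,1,0,0,0,0]]]' | head -2
python3 -m creep '[[[0,0.2,0,0,0,0],[0,0.4,0,0,0,0],[0,0.67,0,0,0,0],[0,0.67,0.1,0,0,0],[0,0.67,0.3,0,0,0],[0,0.67,0.5,0,0,0],[0,0.67,0.6,0,0,0],[0,0.67,0.6,0,0,0]]]' | head -3
python3 - <<'E'
from lib import *; 
print(fwd((.4202,-.0655,.077),yaw=np.pi-.02)); s=readout.sense(); print(s["opening"])
E
```

```text
clock: 37.45
tool_pos: [0.4188, -0.1194, 0.2076]
clock: 38.45
tool_pos: [0.4197, -0.0653, 0.1589]
eef_rot: [0.013, 1.0, 0.0, -0.001]
(array([-0.008, -0.003,  1.024]), array([ 0.0001, -0.0003, -0.0011]))
0.05532241031973092
```

```bash
python3 -m creep '[[[0,0,0.2,0,0,0],[0,0,0.4,0,0,0],[0,0,0.6,0,0,0],[0,0,0.8,0,0,0],[0,0,0.95,0,0,0],[0,0,1,0,0,0],[0,0,1,0,0,0],[0,0,1,0,0,0]]]' | head -4
python3 -m creep '[[[0,0,0.02,0,0,0],[0,0,0.02,0,0,0],[0,0,0.02,0,0,0],[0,0,0.02,0,0,0],[0,0,0.02,0,0,0],[0,0,-0.05,0,0,0],[0,0,-0.15,0,0,0],[0,0,-0.25,0,0,0]]]' 0
python3 - <<'E'
from lib import *
u=np.array([.592,.0526]); ya=.231; tab=u+.06*np.array([np.sin(ya),-np.cos(ya)]); print(tab, fwd((*tab,.077),yaw=np.pi+ya))
E
```

```text
clock: 39.45
tool_pos: [0.4205, -0.0652, 0.0801]
eef_rot: [0.013, 1.0, -0.0, 0.0]
force: [0.3, -0.9, -0.1]
clock: 40.45
tool_pos: [0.4203, -0.0652, 0.1004]
eef_rot: [0.013, 1.0, -0.0, 0.0]
force: [-0.6, 0.2, -1.6]
opening: 0.012
grasp_force: 30.0
[ 0.60573706 -0.00580628] (array([-2.298,  0.803,  0.293]), array([-0.   ,  0.   , -0.041]))
```

```bash
python3 -m creep '[[[-0.05,0.15,0,0,0,-0.005],[-0.15,0.3,0,0,0,-0.01],[-0.3,0.45,0,0,0,-0.015],[-0.5,0.6,0,0,0,-0.02],[-0.7,0.7,0,0,0,-0.025],[-0.9,0.75,0,0,0,-0.03],[-1,0.75,0,0,0,-0.035],[-1,0.75,0,0,0,-0.041]]]' | head -4
python3 - <<'E'
from lib import *
print(fwd((.6057,-.0058,.079),yaw=np.pi+.231))
E
```

```text
clock: 41.45
tool_pos: [0.5021, -0.0077, 0.0995]
eef_rot: [-0.116, 0.993, 0.0, -0.0]
force: [0.8, -0.2, -1.0]
(array([-1.266, -0.275,  0.255]), array([ 0.    , -0.0001,  0.0003]))
```

```bash
python3 -m creep '[[[-0.2,-0.05,0,0,0,0],[-0.4,-0.1,0,0,0,0],[-0.6,-0.15,0,0,0,0],[-0.75,-0.2,0,0,0,0],[-0.9,-0.25,0,0,0,0],[-1,-0.275,0,0,0,0],[-1,-0.275,0,0,0,0],[-1,-0.275,0,0,0,0]]]' | head -2
python3 -m creep '[[[-0.15,0,0,0,0,0],[-0.266,0,0,0,0,0],[-0.266,0,0.05,0,0,0],[-0.266,0,0.12,0,0,0],[-0.266,0,0.18,0,0,0],[-0.266,0,0.24,0,0,0],[-0.266,0,0.265,0,0,0],[-0.266,0,0.265,0,0,0]]]'
```

```text
clock: 42.45
tool_pos: [0.5842, -0.0103, 0.0996]
clock: 43.45
tool_pos: [0.6054, -0.0056, 0.0786]
eef_rot: [-0.115, 0.993, -0.0, 0.0]
force: [-0.4, 0.6, -1.6]
opening: 0.0121
grasp_force: 30.0
```

```bash
python3 -m creep '[[[0,0,0.015,0,0,0],[0,0,0.015,0,0,0],[0,0,0.015,0,0,0],[0,0,-0.1,0,0,0],[0,0,-0.35,0,0,0],[0,0,-0.6,0,0,0],[0,0,-0.85,0,0,0],[0,0,-1,0,0,0]]]' 0.4 | head -2
python3 -m creep '[[[0,0,-0.2,0,0,0],[0,0.1,-0.4,0,0,0],[0.1,0.25,-0.6,0,0,0],[0.1,0.4,-0.8,0,0,0],[0.1,0.6,-1,0,0,0],[0.1,0.8,-1,0,0,0],[0.1,1,-1,0,0,0],[0.1,1,-1,0,0,-0.0183]]]' | head -3
python3 - <<'E'
from lib import *; import pickle
f=wrist(); pickle.dump(f,open("w8.pkl","wb")); cv2.imwrite("pics/w8.png",f["color"][:,:,::-1])
P=cloud(f); m=(f["range_z"]>0)&(P[...,2]>.172)&(P[...,2]<.195)&(f["color"].max(2)<90)&(np.hypot(P[...,0]-.55,P[...,1]-.228)<.05)
q=P[m][:,:2].astype(np.float32); print(m.sum(),cv2.minAreaRect(q),cv2.boxPoints(cv2.minAreaRect(q)).round(4).tolist(),P[m][:,2].mean())
print(fwd((.550,.2277,.23),yaw=3.487))
E
```

```text
clock: 44.45
tool_pos: [0.6059, -0.0054, 0.1606]
clock: 45.45
tool_pos: [0.5783, 0.0729, 0.2381]
eef_rot: [-0.175, 0.985, 0.0, -0.0]
1395 ((0.5493478775024414, 0.2273697555065155), (0.054611936211586, 0.014818452298641205), 17.957761764526367) [[0.5210999846458435, 0.22599999606609344], [0.5256999731063843, 0.211899995803833], [0.5776000022888184, 0.22869999706745148], [0.5730000138282776, 0.24279999732971191]] 0.18092029290213152
(array([-0.346,  1.95 ,  0.097]), array([ 0.    , -0.0002,  0.0018]))
```

View pics/w8.png

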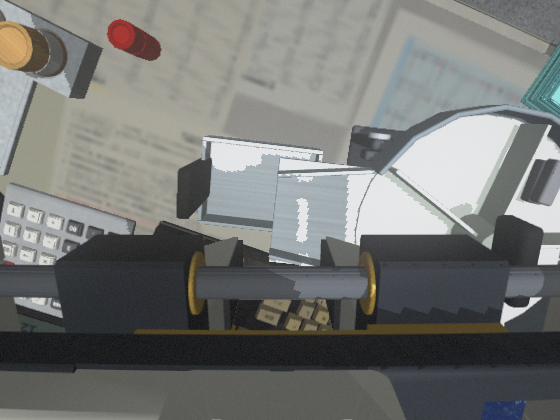

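The knob measures 54.6 × 14.8 mm at (0.5493, 0.2274), yaw 0.313, so the wheel has to turn by -1.339 rad. The picture shows the dish (255,185) well placed under the chute (320,210), tab away from it.

```bash
python3 -m creep '[[[-0.05,0.2,0,0,0,0],[-0.1,0.4,0,0,0,0],[-0.2,0.6,0,0,0,0],[-0.3,0.8,0,0,0,0],[-0.34,1,0,0,0,0],[-0.34,1,0,0,0,0],[-0.34,1,0,0,0,0],[-0.34,1,0,0,0,0]]]' | head -2
python3 - <<'E'
from lib import *
print(fwd((.5497,.2275,.164),yaw=np.pi+.313))
E
```

```text
clock: 46.5
tool_pos: [0.578, 0.1539, 0.2384]
(array([0.022, 0.986, 0.93 ]), array([-0.0001, -0.    ,  0.005 ]))
```

```bash
python3 -m creep '[[[0.02,0.2,0,0,0,0],[0.022,0.4,0,0,0,0.005],[0.022,0.6,0,0,0,0.005],[0.022,0.8,0,0,0,0.005],[0.022,0.986,0,0,0,0.005],[0.022,0.986,0.1,0,0,0.005],[0.022,0.986,0.2,0,0,0.005],[0.022,0.986,0.2,0,0,0.005]]]' | head -3
python3 -m creep '[[[0,0,0.15,0,0,0],[0,0,0.3,0,0,0],[0,0,0.45,0,0,0],[0,0,0.6,0,0,0],[0,0,0.7,0,0,0],[0,0,0.73,0,0,0],[0,0,0.73,0,0,0],[0,0,0.73,0,0,0]]]'
python3 - <<'E'
from lib import *
print(fwd((.5497,.2275,.164),yaw=np.pi+.313),readout.sense()["joint_pos"].round(2))
E
```

```text
clock: 47.5
tool_pos: [0.5493, 0.2273, 0.2213]
eef_rot: [-0.156, 0.988, -0.001, -0.001]
clock: 48.5
tool_pos: [0.5496, 0.2288, 0.1645]
eef_rot: [-0.157, 0.988, 0.0, 0.0]
force: [0.7, 0.6, -0.0]
opening: 0.0368
grasp_force: 0.0
(array([ 0.003, -0.016,  0.007]), array([0.    , 0.0001, 0.0002])) [ 0.07  0.6  -0.83  1.69  0.49  1.08  0.97]
```

```bash
python3 -m creep '[[[0,-0.01,0,0,0,0],[0,-0.015,0,0,0,0],[0,-0.015,0,0,0,0],[0,-0.015,0,0,0,0],[0,-0.015,0,0,0,0.01],[0,-0.015,0,0,0,0.03],[0,-0.015,0,0,0,0.05],[0,-0.015,0,0,0,0.07]]]' 0
python3 -m creep '[[[0,0,0,0,0,0.02],[0,0,0,0,0,0.04],[0,0,0,0,0,0.06],[0,0,0,0,0,0.08],[0,0,0,0,0,0.1],[0,0,0,0,0,0.12],[0,0,0,0,0,0.135],[0,0,0,0,0,0.143]]]'
python3 - <<'E'
from lib import *
print(fwd((.5497,.2275,.164),yaw=np.pi+.313-1.339))
E
```

```text
clock: 49.5
tool_pos: [0.5495, 0.2287, 0.1643]
eef_rot: [0.064, 0.998, 0.001, 0.0]
force: [0.2, 3.7, -2.8]
opening: 0.014
grasp_force: 30.0
clock: 50.5
tool_pos: [0.55, 0.2294, 0.1643]
eef_rot: [0.49, 0.872, 0.001, -0.0]
force: [2.1, 6.8, -4.6]
opening: 0.0142
grasp_force: 30.0
(array([-0.018, -0.016,  0.004]), array([ 0.0004, -0.0002,  0.0002]))
```

```bash
python3 -m creep '[[[0,0,0,0,0,0],[0,0,0,0,0,0],[0,0,0,0,0,0],[0,0,-0.15,0,0,0],[0,0,-0.4,0,0,0],[0,0,-0.65,0,0,0],[0,0,-0.9,0,0,0],[0,0,-1,0,0,0]]]' 0.4 | head -2
python3 -m creep '[[[0,0,0,0,0,-0.028],[0,0,-0.1,0,0,-0.056],[0,0,-0.2,0,0,-0.084],[0,0,-0.2,0,0,-0.112],[0,0,-0.2,0,0,-0.14],[0,0,-0.2,0,0,-0.168],[0,0,-0.2,0,0,-0.19],[0,0,-0.2,0,0,-0.2]]]' | head -3
python3 - <<'E'
from lib import *; import pickle
f=wrist(); pickle.dump(f,open("w9.pkl","wb")); cv2.imwrite("pics/w9.png",f["color"][:,:,::-1])
P=cloud(f); s=np.array([.551,.2278]); R=np.array([[np.cos(.231),np.sin(.231)],[-np.sin(.231),np.cos(.231)]])
q=(P[...,:2]-s)@R.T
m=(f["range_z"]>0)&(P[...,2]>.125)&(P[...,2]<.155)&(q[...,1]>.125)&(q[...,1]<.2)&(abs(q[...,0])<.06)
b=q[m]; print(m.sum(), b.min(0),b.max(0),np.median(P[m][:,2]),P[m][:,2].max())
m2=m&(P[...,2]>.14); b=q[m2]; print(len(b), b.mean(0) if len(b) else 0)
print(fwd((.515,.372,.26),yaw=np.pi+.231),readout.sense()["joint_pos"].round(2))
E
```

```text
clock: 51.5
tool_pos: [0.5502, 0.2277, 0.246]
clock: 52.5
tool_pos: [0.5496, 0.2272, 0.2599]
eef_rot: [-0.118, 0.993, -0.0, -0.0]
1529 [-0.04231965  0.14297743] [0.02778501 0.15537151] 0.14502900033520386 0.14874825146296183
1348 [-0.01057193  0.147622  ]
(array([-0.007,  1.862, -0.002]), array([-0.    , -0.0001,  0.0011])) [ 0.07  0.49 -0.81  1.57  0.37  1.24  1.  ]
```

View pics/w9.png

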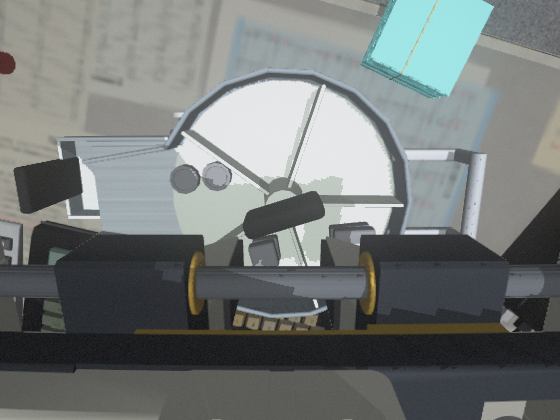

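The picture shows the two round tokens at (184,178) and (216,176) in the bay now facing the spout, the squares at (262,250) and oblongs at (352,232) in others, and the bar at (475,190). Next: go over the bar.

```bash
python3 -m creep '[[[0,0.2,0,0,0,0],[0,0.4,0,0,0,0],[0,0.6,0,0,0,0],[0,0.8,0,0,0,0],[0,1,0,0,0,0],[0,1,0,0,0,0],[0,1,0,0,0,0],[0,1,0,0,0,0]]]' 0.33 | head -2
python3 -m creep '[[[0,0.2,0,0,0,0],[0,0.4,0,0,0,0],[0,0.6,0,0,0,0],[0,0.8,0,0,0,0],[0,0.86,0.1,0,0,0],[0,0.86,0.3,0,0,0],[0,0.86,0.5,0,0,0],[0,0.86,0.5,0,0,0]]]' | head -3
python3 - <<'E'
from lib import *
print(fwd((.516,.3726,.132),yaw=np.pi+.231)); f=wrist(); P=cloud(f); s=np.array([.551,.2278]); R=np.array([[np.cos(.231),np.sin(.231)],[-np.sin(.231),np.cos(.231)]])
q=(P[...,:2]-s)@R.T
m=(f["range_z"]>0)&(P[...,2]>.138)&(P[...,2]<.155)&(q[...,1]>.125)&(q[...,1]<.2)&(abs(q[...,0])<.06)
b=q[m]; print(m.sum(), b.min(0),b.max(0),np.median(b,axis=0))
E
```

```text
clock: 53.55
tool_pos: [0.5317, 0.3045, 0.26]
clock: 54.55
tool_pos: [0.5151, 0.3706, 0.2179]
eef_rot: [-0.116, 0.993, -0.001, -0.001]
(array([-0.02 ,  0.024,  1.073]), array([-0.0003, -0.0005,  0.0002]))
1975 [-0.04248597  0.14353116] [0.03012845 0.15574043] [-0.00926758  0.14947086]
```

```bash
python3 -m creep '[[[-0.02,0.024,0.15,0,0,0],[-0.02,0.024,0.3,0,0,0],[-0.02,0.024,0.45,0,0,0],[-0.02,0.024,0.6,0,0,0],[-0.02,0.024,0.75,0,0,0],[-0.02,0.024,0.9,0,0,0],[-0.02,0.024,1,0,0,0],[-0.02,0.024,1,0,0,0]]]'
python3 -m creep '[[[0,0,0.07,0,0,0],[0,0,0.07,0,0,0],[0,0,0.07,0,0,0],[0,0,0.07,0,0,0],[0,0,0.07,0,0,0],[0,0,0.07,0,0,0],[0,0,0.07,0,0,0],[0,0,0.07,0,0,0]]]' 0
python3 - <<'E'
from lib import *
f=grab_frame("top"); P=cloud(f); m=(f["range_z"]>0)&(f["color"].max(2)<110)&(P[...,2]>.075)&(P[...,2]<.105)&(abs(P[...,0]-.6)<.08)&(abs(P[...,1])<.1); print("tab",m.sum(),P[m].mean(0).round(3))
E
```

```text
clock: 55.6
tool_pos: [0.5162, 0.3742, 0.1394]
eef_rot: [-0.116, 0.993, -0.0, -0.0]
force: [0.2, -0.4, 0.8]
opening: 0.03
grasp_force: 0.0
clock: 56.6
tool_pos: [0.5168, 0.3727, 0.1342]
eef_rot: [-0.116, 0.993, -0.001, -0.0]
force: [-0.1, -4.6, -0.3]
opening: 0.0115
grasp_force: 30.0
tab 49 [ 0.604 -0.005  0.094]
```

```bash
python3 -m creep '[[[0,-0.032,-0.145,0,0,0],[0,-0.071,-0.288,0,0,0],[0,-0.117,-0.429,0,0,0],[0,-0.17,-0.568,0,0,0],[0,-0.23,-0.703,0,0,0],[0,-0.296,-0.836,0,0,0],[0,-0.369,-0.965,0,0,0],[0,-0.369,-0.965,0,0,0]]]'
python3 -m creep '[[[0,-0.08,-0.125,0,0,0],[0,-0.166,-0.246,0,0,0],[0,-0.258,-0.363,0,0,0],[0,-0.355,-0.475,0,0,0],[0,-0.458,-0.581,0,0,0],[0,-0.565,-0.683,0,0,0],[0,-0.61,-0.721,0,0,0],[0,-0.61,-0.721,0,0,0]]]'
python3 - <<'E'
from lib import *
for n in("top","scene"):
    f=grab_frame(n); cv2.imwrite(f"pics/tip_{n}.png",f["color"][:,:,::-1])
E
```

```text
clock: 57.65
tool_pos: [0.5237, 0.3444, 0.2126]
eef_rot: [-0.116, 0.993, -0.001, 0.0]
force: [2.7, -4.5, -6.8]
opening: 0.0113
grasp_force: 30.0
clock: 58.65
tool_pos: [0.5348, 0.2992, 0.2704]
eef_rot: [-0.116, 0.993, 0.001, 0.001]
force: [5.9, 3.6, -1.8]
opening: 0.0108
grasp_force: 30.0
```

View pics/tip_top.png

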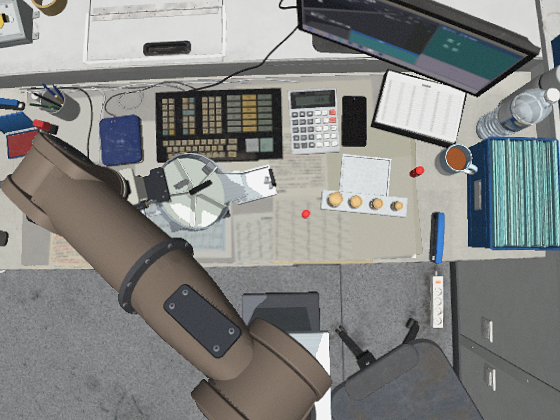

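The top view shows the pan tipped, all four rolls in the tray (335–397,200), and the dish at (255,180). I enlarge the carousel to count tokens.

```bash
python3 -m creep '[[[0,0,0,0,0,0],[0,0,0,0,0,0],[0,0,0,0,0,0],[0,0,0,0,0,0],[0,0,0,0,0,0],[0,0,0,0,0,0],[0,0,0,0,0,0],[0,0,0,0,0,0]]]' | head -2
python3 - <<'E'
from lib import *
a=grab_frame("top")["color"][145:235,155:280]; b=grab_frame("scene")["color"][145:260,170:310]
im=np.hstack([cv2.resize(x[:,:,::-1],(400,320),interpolation=cv2.INTER_CUBIC) for x in(a,b)]); cv2.imwrite("pics/tip_crop.png",im)
E
```

```text
clock: 59.75
tool_pos: [0.5346, 0.2997, 0.2699]
```

View pics/tip_crop.png

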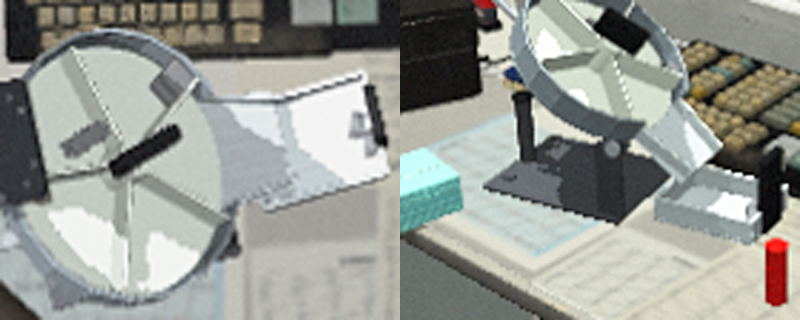

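The facing bay is empty and there's something grey in the dish by the tab at (358,125). The squares (172,90) and oblong (82,138) stayed in their bays. I let the pan down.

```bash
python3 -m creep '[[[0,0.07,0.06,0,0,0],[0,0.152,0.14,0,0,0],[0,0.255,0.246,0,0,0],[0,0.352,0.358,0,0,0],[0,0.444,0.475,0,0,0],[0,0.53,0.596,0,0,0],[0,0.61,0.721,0,0,0],[0,0.61,0.721,0,0,0]]]' | head -2
python3 -m creep '[[[0,0.073,0.129,0,0,0],[0,0.139,0.262,0,0,0],[0,0.199,0.397,0,0,0],[0,0.252,0.536,0,0,0],[0,0.298,0.677,0,0,0],[0,0.337,0.82,0,0,0],[0,0.369,0.965,0,0,0],[0,0.369,0.965,0,0,0]]]'
python3 -m creep '[[[0,0,0,0,0,0],[0,0,0,0,0,0],[0,0,0,0,0,0],[0,0,-0.15,0,0,0],[0,0,-0.4,0,0,0],[0,0,-0.65,0,0,0],[0,0,-0.9,0,0,0],[0,0,-1,0,0,0]]]' 0.33
python3 - <<'E'
from lib import *
print(fwd((.6057,-.0058,.24),yaw=np.pi+.231))
E
```

```text
clock: 60.85
tool_pos: [0.5228, 0.3464, 0.2105]
clock: 61.85
tool_pos: [0.5178, 0.3729, 0.1342]
eef_rot: [-0.115, 0.993, -0.001, 0.001]
force: [1.9, -4.8, -0.3]
opening: 0.011
grasp_force: 30.0
clock: 62.85
tool_pos: [0.5169, 0.3751, 0.2167]
eef_rot: [-0.116, 0.993, 0.001, 0.001]
force: [-0.6, -0.3, -0.5]
opening: 0.0303
grasp_force: 0.0
(array([ 0.017, -4.888, -0.296]), array([0.0002, 0.0004, 0.0003]))
```

```bash
python3 -m creep '[[[0,-0.1,-0.2,0,0,0],[0,-0.2,-0.3,0,0,0],[0,-0.4,-0.3,0,0,0],[0,-0.6,-0.3,0,0,0],[0,-0.8,-0.3,0,0,0],[0,-1,-0.3,0,0,0],[0,-1,-0.3,0,0,0],[0,-1,-0.3,0,0,0]]]' 0.5 | head -2
python3 -m creep '[[[0,-0.2,0,0,0,0],[0,-0.4,0,0,0,0],[0,-0.6,0,0,0,0],[0,-0.75,0,0,0,0],[0,-0.9,0,0,0,0],[0,-1,0,0,0,0],[0,-1,0,0,0,0],[0,-1,0,0,0,0]]]' | head -2
python3 -m creep '[[[0,-0.2,0,0,0,0],[0,-0.4,0,0,0,0],[0,-0.6,0,0,0,0],[0,-0.75,0,0,0,0],[0,-0.9,0,0,0,0],[0,-1,0,0,0,0],[0,-1,0,0,0,0],[0,-1,0,0,0,0]]]' | head -2
python3 -m creep '[[[0,-0.2,0,0,0,0],[0,-0.4,0,0,0,0],[0,-0.6,0,0,0,0],[0,-0.75,0,0,0,0],[0,-0.9,0,0,0,0],[0,-1,0,0,0,0],[0,-1,0,0,0,0],[0,-1,0,0,0,0]]]' | head -2
python3 - <<'E'
from lib import *; import pickle
f=wrist(); t=grab_frame("top"); pickle.dump(f,open("w10.pkl","wb")); cv2.imwrite("pics/w10.png",f["color"][:,:,::-1])
P=cloud(t); m=(t["range_z"]>0)&(t["color"].max(2)<110)&(P[...,2]>.075)&(P[...,2]<.105)&(abs(P[...,0]-.6)<.1)&(abs(P[...,1])<.1); print("top tab",m.sum(),P[m].mean(0).round(3))
P=cloud(f); m=(f["range_z"]>0)&(f["color"].max(2)<90)&(P[...,2]>.0905)&(P[...,2]<.1)&(abs(P[...,0]-.6)<.08)&(abs(P[...,1]+.0)<.08); print("wrist tab",m.sum(),P[m].mean(0).round(4) if m.sum() else 0)
if m.sum(): print(cv2.minAreaRect(P[m][:,:2].astype(np.float32)))
print(fwd((.6057,-.0058,.0785),yaw=np.pi+.231))
E
```

```text
clock: 63.85
tool_pos: [0.5347, 0.297, 0.2386]
clock: 64.85
tool_pos: [0.5532, 0.2193, 0.2386]
clock: 65.85
tool_pos: [0.5717, 0.1415, 0.2386]
clock: 66.85
tool_pos: [0.5902, 0.0637, 0.2386]
top tab 7 [ 0.6   -0.009  0.093]
wrist tab 677 [ 0.6034 -0.0042  0.0947]
((0.6042148470878601, -0.004489051178097725), (0.04363839700818062, 0.011228537186980247), 13.229763984680176)
(array([ 0.013, -0.892,  2.001]), array([0.    , 0.    , 0.0005]))
```

View pics/w10.png

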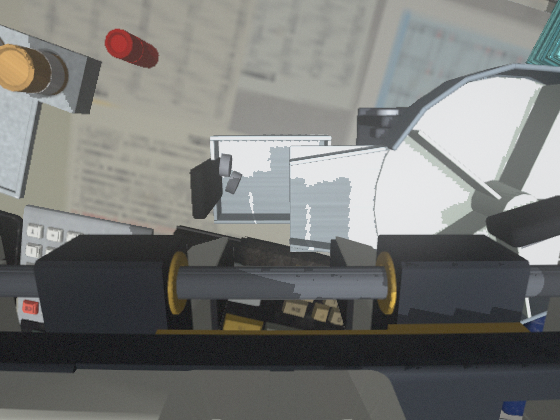

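The picture shows the chute and facing bay empty and two round tokens in the dish, leaning by the tab at (225,165) and (233,182). The tab is at (0.6042, -0.0045), yaw 0.231, so I take the dish.

```bash
python3 -m creep '[[[0.028,-0.2,0,0,0,0],[0.028,-0.4,0,0,0,0],[0.028,-0.6,0,0,0,0],[0.028,-0.8,0,0,0,0],[0.028,-0.872,0.1,0,0,0],[0.028,-0.872,0.3,0,0,0],[0.028,-0.872,0.5,0,0,0],[0.028,-0.872,0.6,0,0,0]]]' | head -2
python3 -m creep '[[[0,0,0.2,0,0,0],[0,0,0.4,0,0,0],[0,0,0.6,0,0,0],[0,0,0.8,0,0,0],[0,0,0.95,0,0,0],[0,0,1,0,0,0],[0,0,1,0,0,0],[0,0,1,0,0,0]]]' | head -2
python3 - <<'E'
from lib import *
print(fwd((.6042,-.0045,.0785),yaw=np.pi+.231))
E
```

```text
clock: 67.95
tool_pos: [0.6034, -0.0047, 0.1888]
clock: 68.95
tool_pos: [0.6046, -0.0052, 0.1111]
(array([0.004, 0.01 , 0.407]), array([-0.    ,  0.0001,  0.0003]))
```

```bash
python3 -m creep '[[[0,0.01,0.2,0,0,0],[0,0.01,0.35,0,0,0],[0,0.01,0.405,0,0,0],[0,0.01,0.405,0,0,0],[0,0.01,0.405,0,0,0],[0,0.01,0.405,0,0,0],[0,0.01,0.405,0,0,0],[0,0.01,0.405,0,0,0]]]' | head -4
python3 -m creep '[[[0,0,0,0,0,0],[0,0,0,0,0,0],[0,0,0,0,0,0],[0,0,0,0,0,0],[0,0,-0.05,0,0,0],[0,0,-0.1,0,0,0],[0,0,-0.18,0,0,0],[0,0,-0.25,0,0,0]]]' 0
python3 -m creep '[[[0,-0.1,0,0,0,0],[0,-0.25,0,0,0,0],[0,-0.4,0,0,0,0.01],[0,-0.55,-0.1,0,0,0.02],[0,-0.7,-0.2,0,0,0.03],[0,-0.85,-0.3,0,0,0.04],[0,-1,-0.4,0,0,0.05],[0,-1,-0.5,0,0,0.0565]]]'
python3 - <<'E'
from lib import *
print(fwd((.615,-.341,.14),yaw=np.pi-.126),readout.sense()["joint_pos"].round(2))
E
```

```text
clock: 69.95
tool_pos: [0.6041, -0.0045, 0.0783]
eef_rot: [-0.116, 0.993, -0.0, 0.0]
force: [-0.6, 0.8, -0.7]
clock: 70.95
tool_pos: [0.6042, -0.0045, 0.0987]
eef_rot: [-0.116, 0.993, -0.0, 0.0]
force: [-1.4, -0.3, -2.4]
opening: 0.0117
grasp_force: 30.0
clock: 71.95
tool_pos: [0.6227, -0.0839, 0.1387]
eef_rot: [0.063, 0.998, -0.0, 0.0]
force: [-0.4, 1.1, -1.0]
opening: 0.0118
grasp_force: 30.0
(array([-0.312, -3.201, -0.014]), array([-0.0001,  0.    , -0.0002])) [ 0.46  0.62 -0.64  1.64  0.42  1.02  1.14]
```

```bash
python3 -m creep '[[[-0.1,-0.1,0,0,0,0],[-0.2,-0.25,0,0,0,0],[-0.3,-0.4,0,0,0,0],[-0.312,-0.55,0,0,0,0],[-0.312,-0.7,0,0,0,0],[-0.312,-0.85,0,0,0,0],[-0.312,-1,0,0,0,0],[-0.312,-1,0,0,0,0]]]' | head -2
python3 -m creep '[[[0,-0.15,0,0,0,0],[0,-0.3,0,0,0,0],[0,-0.45,0,0,0,0],[0,-0.6,0,0,0,0],[0,-0.75,0,0,0,0],[0,-0.9,0,0,0,0],[0,-1,0,0,0,0],[0,-1,0,0,0,0]]]' | head -2
python3 -m creep '[[[0,-0.15,0,0,0,0],[0,-0.3,0,0,0,0],[0,-0.45,0,0,0,0],[0,-0.6,0,0,0,0],[0,-0.75,0,0,0,0],[0,-0.9,0,0,0,0],[0,-1,0,0,0,0],[0,-1,0,0,0,0]]]' | head -4
python3 - <<'E'
from lib import *
print(fwd((.6011,-.341,.083),yaw=np.pi-.126))
t=grab_frame("top"); cv2.imwrite("pics/place.png",cv2.resize(t["color"][140:240,270:430,::-1],(800,500),interpolation=cv2.INTER_CUBIC))
E
```

```text
clock: 72.95
tool_pos: [0.6372, -0.1665, 0.138]
clock: 73.95
tool_pos: [0.6276, -0.2452, 0.138]
clock: 74.95
tool_pos: [0.6178, -0.3246, 0.138]
eef_rot: [0.062, 0.998, -0.0, -0.0]
force: [0.3, -0.2, -1.8]
(array([ 0.182, -0.229,  0.687]), array([-0.    , -0.    ,  0.0004]))
```

View pics/place.png

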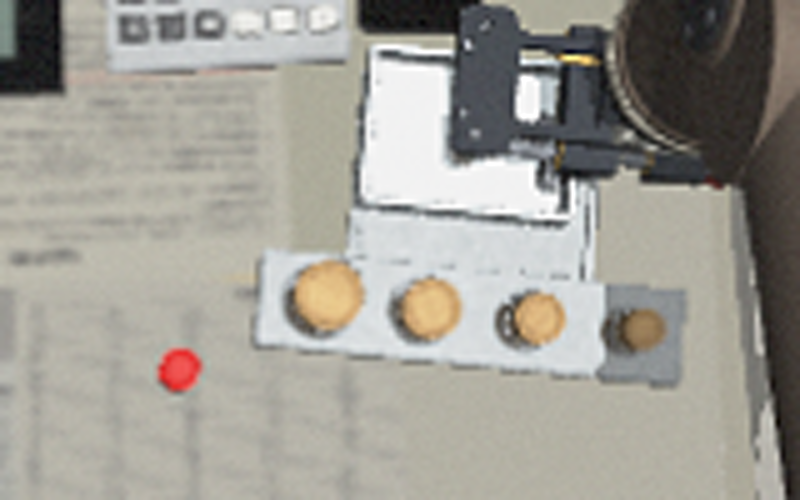

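The dish hangs over its bay at (465,135), parallel to the tray, with all four rolls in their holes (328–643, 295–330). I lower it, let go and back off.

```bash
python3 -m creep '[[[0.06,-0.08,0,0,0,0],[0.12,-0.16,0,0,0,0],[0.182,-0.229,0.1,0,0,0],[0.182,-0.229,0.25,0,0,0],[0.182,-0.229,0.4,0,0,0],[0.182,-0.229,0.55,0,0,0],[0.182,-0.229,0.65,0,0,0],[0.182,-0.229,0.69,0,0,0]]]'
python3 -m creep '[[[0,0,0,0,0,0],[0,0,0,0,0,0],[0,0,0,0,0,0],[0,0,0,0,0,0],[0,0,0,0,0,0],[0,0,0,0,0,0],[0,0,0,0,0,0],[0,0,0,0,0,0]]]'
```

```text
clock: 76.0
tool_pos: [0.6013, -0.3398, 0.0821]
eef_rot: [0.061, 0.998, 0.0, -0.0]
force: [-2.3, -1.3, 6.0]
opening: 0.0118
grasp_force: 30.0
clock: 77.0
tool_pos: [0.6014, -0.34, 0.0829]
eef_rot: [0.061, 0.998, -0.0, 0.0]
force: [0.9, -0.3, -0.9]
opening: 0.012
grasp_force: 30.0
```

Contact is light at the expected height, so I release, rise, move aside and check.

```bash
python3 -m creep '[[[0,0,0,0,0,0],[0,0,0,0,0,0],[0,0,0,0,0,0],[0,0,-0.15,0,0,0],[0,0,-0.4,0,0,0],[0,0,-0.65,0,0,0],[0,0,-0.9,0,0,0],[0,0,-1,0,0,0]]]' 0.4 | head -2
python3 -m creep '[[[0,0,-0.2,0,0,0],[0,0,-0.4,0,0,0],[0,-0.1,-0.6,0,0,0],[0,-0.3,-0.8,0,0,0],[0,-0.5,-1,0,0,0],[0,-0.7,-1,0,0,0],[0,-0.9,-1,0,0,0],[0,-1,-1,0,0,0]]]' | head -2
python3 -m creep '[[[0,-0.15,0,0,0,0],[0,-0.3,0,0,0,0],[0,-0.45,0,0,0,0],[0,-0.6,0,0,0,0],[0,-0.75,0,0,0,0],[0,-0.9,0,0,0,0],[0,-1,0,0,0,0],[0,-1,0,0,0,0]]]' | head -2
python3 - <<'E'
from lib import *
t=grab_frame("top"); P=cloud(t); ok=t["range_z"]>0
a=cv2.resize(t["color"][150:220,320:415,::-1],(560,412),interpolation=cv2.INTER_CUBIC); b=cv2.resize(t["color"][150:245,120:265,::-1],(240,157)); c=np.zeros((412,800,3),np.uint8); c[:,:560]=a; c[:157,560:]=b
cv2.imwrite("pics/final.png",c)
m=ok&(t["color"].max(2)<110)&(P[...,2]>.085)&(P[...,2]<.11)&(abs(P[...,0]-.6)<.06)&(abs(P[...,1]+.34)<.06); print("tab",m.sum(),P[m].mean(0).round(4))
o=np.array([.5803,-.2779]); y=-.126; R=np.array([[np.cos(y),np.sin(y)],[-np.sin(y),np.cos(y)]]); q=(P[...,:2]-o)@R.T
m=ok&(P[...,2]>.03)&(P[...,2]<.045)&(q[...,0]>-.024)&(q[...,0]<.1)&(abs(q[...,1])<.09); print("dish rim in tray frame",m.sum(),np.percentile(q[m],[2,98],axis=0).round(4).tolist(),P[m][:,2].mean().round(4))
m=ok&(P[...,2]>.012)&(P[...,2]<.03)&(q[...,0]>-.01)&(q[...,0]<.066)&(q[...,1]>-.05)&(q[...,1]<.05); print("pieces px",m.sum())
rolls(t)
m=ok&(P[...,2]>.125)&(P[...,2]<.155)&(P[...,1]>.35)&(P[...,1]<.4)&(P[...,0]<.6)&(P[...,0]>.45); print("bar z",np.median(P[m][:,2]))
E
```

```text
clock: 78.0
tool_pos: [0.6022, -0.3402, 0.1653]
clock: 79.0
tool_pos: [0.5908, -0.4209, 0.2418]
clock: 80.0
tool_pos: [0.5816, -0.4996, 0.2427]
tab 76 [ 0.6021 -0.3379  0.097 ]
dish rim in tray frame 226 [[-0.0162, -0.0569], [0.0738, 0.0631]] 0.0351
pieces px 56
roll px [335. 199.] xy 0.5376 -0.1818 z 0.0733 d 0.0391 
roll px [356. 201.] xy 0.5295 -0.2387 z 0.0728 d 0.0334 
roll px [377. 203.] xy 0.5223 -0.2997 z 0.073 d 0.0295 
bar z 0.144142862318831
```

View pics/final.png

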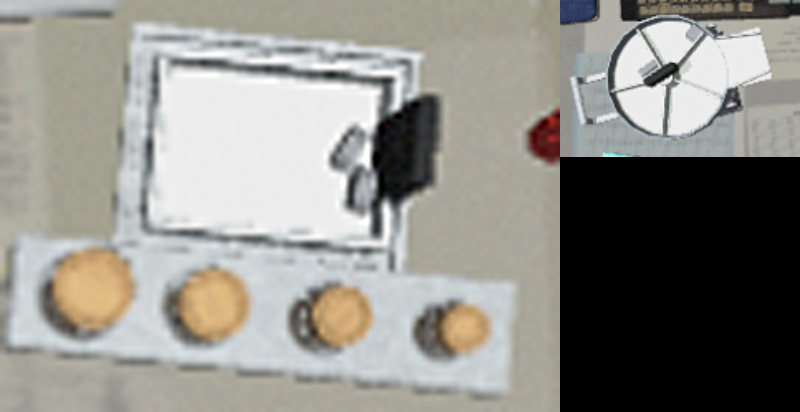

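Everything checks out: the dish sits at (0.029, 0.003) in the tray frame, rim at 35 mm, with both round tokens in it at (350,150) and (362,188). The four rolls are in their holes, tops at 73 mm. The pan is level with its bar at 144 mm, and the square and oblong tokens are still in the wheel.

```bash
python3 -c "
from workcell import finish_job; print(finish_job())"
```

```text
the job is handed in; nothing more can be done
None
```

I handed the job in at about 80 s, with no verdict returned: both round tokens are in the dish and the dish is in its tray bay, all four coin rolls are down in their matching holes, and the carousel is level with the square and oblong tokens still in it.

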